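# Book in and box the glue syringes

### The job

Book in the glue syringes lying on the bench: take the hand scanner from its rest and scan each syringe where it lies, one after another from the left to the right, by holding the scanner steady and level for a second and a half with its window squarely over the label, about 7 cm above it, and its scan line along the barrel. Put the scanner back home on its rest, lay all the syringes in the grey storage box, and leave its hinged lid folded fully shut, without disturbing the screwdriver, the stepped steel block or the screw-capped jar.

Things in the scene. Friction and masses are not known exactly. Their poses are not given: they have to be found in the camera images.
- scanner: hand-held barcode scanner as a body, 172 mm long, 0.2 kg: black head 40 (x) x 60 (y) x 56 (z) mm with the window flat in its underside; grey handle bar 30 mm wide (y), 32 mm high, reaching back along -x to x = -152 mm, its mid-height 40 mm above the window. Origin at the window's centre; x from handle to head, y across, z up
- scanner_window (a point): centre of the scanner's window, in the underside of its head (56 mm high above it). Axes as scanner. The beam leaves along -z, straight out of the underside; its scan line lies along y, across the handle (the long way of the window slot)
- scanner_grip (a point): a point in the middle of the scanner's handle, 55 mm behind the window (-x) and 40 mm above it, close to the centre of mass: grip here across the handle's 30 mm width (along y). Same axes as scanner_window
- rest_seat (a point): the scanner's fixed rest: dark steel base 200 x 90 x 8 mm, rubber pad 46 x 60 mm with its top 30 mm above the bench (this point is its centre), and 135 mm behind it (-x) a fork: saddle 53 mm high, two cheeks 44 mm apart inside, tops 72 mm high. Scanner home: window on this point, handle tail between the cheeks on the saddle, its x axis along this point's x
- box_floor (a point): centre of the inner floor of the storage box, a fixed grey open box 145 (x) x 220 (y) x 55 (z) mm outside with 5 mm walls and floor (inside 135 x 210 mm, 50 mm deep). x points away from the robot to the hinge side, y to the left, z up
- lid (a joint): angle of the box's lid in rad: 0 shut flat on the rim, grows as it folds up and back about the rear (+x) rim, 1.57 upright, stops at 1.8. It has a stiff hinge and stays where it is left (about 3 N at the handle moves it)
- lid_handle (a point): centre of the lid's handle, a steel bar 12 mm thick, 44 mm long along the hinge direction y, with flat ends: grip it by its ends along y and it can turn between the fingers. Its centre is 25 mm above the lid's outer face (lid 5 mm thick) and 32 mm in from the lid's front edge. Turns with the lid
- lid_hinge (a point): centre of the lid's hinge axis, 72 mm from the box's centre on its rear rim, 55 mm above the bench; the axis runs along y. The handle's centre lies 115 mm from it in -x and 30 mm in z of the lid's frame
- syringe_a_mid (a point): middle of the left syringe (10 to 12 mm above the bench as it lies) and the centre of its barcode label. Glue syringe lying on its side, 106 mm long along its y axis, barrel 20 mm thick, square 25 mm end flange at +y, tip cap at -y, 40 g; a label with ring-shaped bars is wrapped round its middle 44 mm. It may roll, so use only the direction of y. None if absent
- syringe_b_mid (a point): middle of the middle syringe (10 to 12 mm above the bench as it lies) and the centre of its barcode label. Glue syringe lying on its side, 106 mm long along its y axis, barrel 20 mm thick, square 25 mm end flange at +y, tip cap at -y, 40 g; a label with ring-shaped bars is wrapped round its middle 44 mm. It may roll, so use only the direction of y. None if absent
- syringe_c_mid (a point): middle of the right syringe (10 to 12 mm above the bench as it lies) and the centre of its barcode label. Glue syringe lying on its side, 106 mm long along its y axis, barrel 20 mm thick, square 25 mm end flange at +y, tip cap at -y, 40 g; a label with ring-shaped bars is wrapped round its middle 44 mm. It may roll, so use only the direction of y. None if absent
- screwdriver: bystander: screwdriver lying on the bench, not to be disturbed (origin under its centre)
- gauge_block: bystander: stepped steel block lying on the bench, not to be disturbed (origin under its centre)
- jar: bystander: round jar with a screw cap lying on the bench, not to be disturbed (origin under its centre)

How it is judged:
By the outcome, as a careful person would: the job done as asked, in the order asked, and still so for the second after the job is handed in, with the robot touching nothing.
Of syringe_a, syringe_b, syringe_c only 2 to 3 are there at a start; the rules pass over those that are not, and their reading is None.
At some moment in a run one of syringe_a, syringe_b, syringe_c may be knocked a few centimetres aside while the robot is not near it.
It also fails if it takes over 210 s, if anything falls off the work surface, if the arm or the gripper's body presses on something with over 40 N, if the wrist force passes 120 N, or if a joint passes its speed limit or range.

### The arm

A 7-joint arm with a two-finger parallel gripper is mounted at the origin on a cart in front of the work surface, level with it; the furniture and walls round the work are solid. World frame = base frame: x ahead of the robot, y to its left, z up, the work surface at z = 0. Lengths are in m, angles in rad, forces in N, time in s.
With the tool pointing down it reaches from about 0.4 to 0.85 m from the base axis. Payload 4.5 kg.
Tool frame: the origin (TCP) lies on the centre line of the jaws, within the pads' length; the fingertips stand 11 mm ahead of it and the grasp point (between the pads) lies 8 mm behind it; z points along the fingers, y is the line along which they close (so a half turn about z gives the same grasp; the last joint's range is limited). The gripper opens to 88 mm and grips with 3 to 60 N. Pads are 18 mm wide; open, the fingers measure 123 mm over their backs; the gripper's body (75 mm by 187 mm) begins 45 mm behind the grasp point.
Start: joints at [1.303, 0.689, -0.195, 1.565, 0.157, 0.902, -0.215], TCP at [0.186, -0.597, 0.25] pointing down, gripper open.
Joint ranges: [-3.01, 3.01], [-0.46, 2.08], [-1.47, 1.51], [0.13, 2.56], [-1, 4.14], [0.04, 2.09], [-2.66, 2.66]. Speed limits (rad/s): [2.57, 2.57, 3.14, 3.14, 3.14, 3.14, 3.14].

### API

Orientations are given as a unit quaternion [x, y, z, w].
In Python, from plant import * gives the robot as it stands. The module is installed in compiled form; this text tells all that it offers.
- The arm moves only by the tool send_rows, never from a script. Its argument "motion" is a list of rows, each an object of numbers: "x", "y", "z": the shift along the tool's x, y, z in cm; "rx", "ry", "rz": the turn, a rotation vector about the tool's x, y, z in rad; "jaw": the finger opening in cm, from 0 to 8.81. In form: [{"x": .., "y": .., "z": .., "rx": .., "ry": .., "rz": .., "jaw": ..}, ...]. A call has exactly 5 rows; each row shifts and turns the commanded pose from where the row before left it, along the tool's axes as they then stand; what a row does not reach is not made up. A row lasts 1/10 s, in which the tool goes at most 50 mm and 8.59 degrees, less where a joint would pass 70% of its speed; a pose out of reach is approached as far as the arm can. A call is refused whole if a number of a shift passes 5 or a number of a turn 0.15, either way. A call with a gripper value outside its range is refused whole. The fingers move at their own pace and stop on an object; "grip_force" is the grip in N (left out, the last holds). Time passes only in rows, so rows that do not move let the fingers close, or fill a call up. It gives the time, the measured TCP pose, the force, the opening and the grip force at its end, in the units of the state.
- get_state(): the state, without advancing time (a new reading comes with each control period).
- snapshot(name): name is "scene" or "top" or "wrist"; returns a dict with "img" (480x640x3 uint8, red, green, blue), "vertical_fov" (degrees; the focal length in pixels is half the picture's height over the tangent of half this angle, whatever the lens; pixels are square), "cx", "cy" (the principal point, pixels), "extrinsics" (4x4, takes a point from camera to world coordinates). Camera axes: x right, y up, looking along -z (the intrinsics and any distortion apply to the point x, -y, -z); pixel columns grow to the right and rows downward; lengths in m; the calibration is good to about 2 mm. A picture is of the moment at which its call begins. There is no depth.
- finish_job(): hands the job in; it is judged then, once.
The state is a dict: "clock": time; "q": joint angles; "qd": joint speeds; "joint_torque": joint torques, N m; "tool_pos": TCP position; "eef_rot": TCP orientation; "contact_force": force on the tool from outside, world axes, zero at the start; "moment": the same for the moment, N m; "opening": opening from 0.0 (shut) to 1.0 (fully open); "finger_force": force on a finger pad.
Only numpy, scipy, OpenCV 4.12 (cv2) and the standard library are available. Lean on these libraries where they do the work, as an engineer would, in place of code of your own. Each camera call takes 0.05 s, during which the arm holds its last target. There are 200 camera calls.

## Working session

There is one attempt and no reset: what is moved stays moved. The work goes in short steps, Python scripts to look and compute and a tool call to move; the robot and the scene stay as the last step left them, time stands still between calls to the robot, and variables do not carry over. Pictures are saved under pics/ and viewed, at most 14 in all, crops included, and the job is handed in when it is done.

Besides the shell and the picture viewer there is one more tool, called after ">>>" as name(argument=value, ...) on one line, values as JSON. send_rows: Moves the arm, as the interface text tells. Its arguments: {"type":"object","properties":{"motion":{"type":"array"},"grip_force":{"type":"number"}},"required":["motion"]}

```bash
mkdir -p pics; cat > h.py <<'E'
from plant import *
import numpy as np, cv2
from scipy.spatial.transform import Rotation as R
def shot(n,save=None):
    s=snapshot(n)
    if save: cv2.imwrite('pics/'+save,s['img'][:,:,::-1])
    return s
def ray(s,u,v):
    f=240/np.tan(np.radians(s['vertical_fov'])/2); E=np.array(s['extrinsics'])
    d=E[:3,:3]@np.array([(u-s['cx'])/f,-(v-s['cy'])/f,-1]); return E[:3,3],d/np.linalg.norm(d)
def onz(s,u,v,z):
    o,d=ray(s,u,v); return o+d*(z-o[2])/d[2]
def proj(s,p):
    f=240/np.tan(np.radians(s['vertical_fov'])/2); E=np.array(s['extrinsics'])
    c=E[:3,:3].T@(np.array(p)-E[:3,3]); return s['cx']+f*c[0]/-c[2], s['cy']-f*c[1]/-c[2]
def delta(p,yaw=None,Rm=None):
    "tool-frame shift in cm and rotvec to reach world pos p and rotation"
    st=get_state(); r=R.from_quat(st['eef_rot']); 
    print('cm',np.round(100*r.inv().apply(np.array(p)-st['tool_pos']),2))
E
python3 - <<'E'
from h import *
s=get_state(); print({k:np.round(v,3) for k,v in s.items()}); print(R.from_quat(s['eef_rot']).as_matrix().round(3))
for n in ['scene','top','wrist']:
    a=shot(n,n+'0.png'); print(n,a['vertical_fov'],a['cx'],a['cy'],np.round(a['extrinsics'],3).tolist(),[k for k in a])
E
```

```text
{'clock': np.float64(0.0), 'q': array([ 1.303,  0.69 , -0.195,  1.566,  0.157,  0.902, -0.215]), 'qd': array([-0.   ,  0.001, -0.001,  0.   , -0.002, -0.001, -0.002]), 'joint_torque': array([-1.0000e-03, -5.2756e+01, -1.2670e+00, -1.5343e+01, -5.3000e-02,
        7.0000e-03,  0.0000e+00]), 'tool_pos': array([ 0.186, -0.596,  0.249]), 'eef_rot': array([ 0.989,  0.15 , -0.   , -0.001]), 'contact_force': array([ 0.57 ,  0.711, -0.6  ]), 'moment': array([-0.032, -0.013, -0.022]), 'finger_force': np.float64(0.0), 'opening': np.float64(1.001)}
[[ 0.955  0.297 -0.001]
 [ 0.297 -0.955  0.002]
 [-0.    -0.002 -1.   ]]
scene 56.38592903216302 322.44622149038605 237.67143266110875 [[-0.695, 0.522, -0.494, -0.033], [-0.719, -0.489, 0.495, 0.555], [0.017, 0.699, 0.715, 0.832], [0.0, 0.0, 0.0, 1.0]] ['img', 'vertical_fov', 'cx', 'cy', 'extrinsics']
top 47.235703030503764 326.76619969025745 239.03710845577598 [[-0.065, 0.976, -0.208, 0.268], [-0.998, -0.065, 0.009, 0.038], [-0.005, 0.208, 0.978, 1.324], [0.0, 0.0, 0.0, 1.0]] ['img', 'vertical_fov', 'cx', 'cy', 'extrinsics']
wrist 69.82522021612145 317.6699986154594 241.96787272413403 [[0.296, 0.917, 0.267, 0.255], [-0.955, 0.285, 0.082, -0.575], [-0.001, -0.28, 0.96, 0.384], [0.0, 0.0, 0.0, 1.0]] ['img', 'vertical_fov', 'cx', 'cy', 'extrinsics']
```

View pics/top0.png

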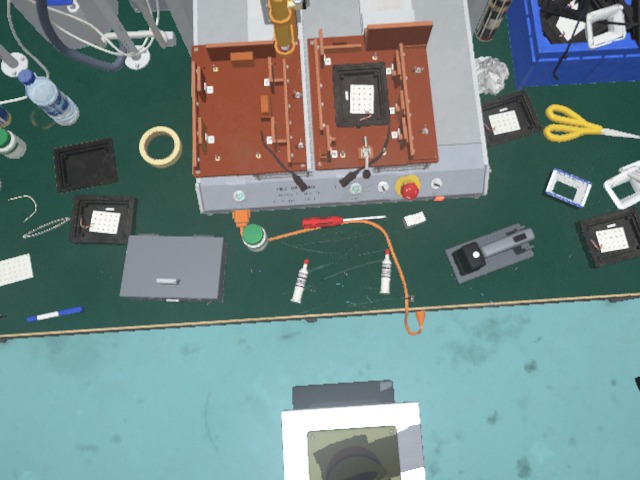

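View pics/scene0.png

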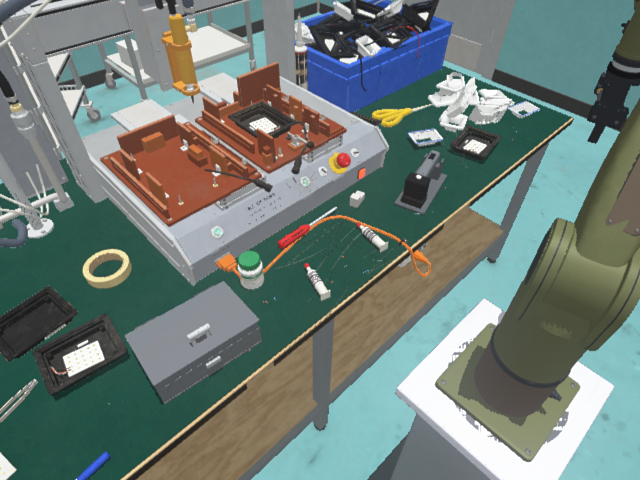

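```bash
python3 - <<'E'
from h import *
a=shot('top'); img=a['img']
cv2.imwrite('pics/topc.png',cv2.resize(img[200:320,390:560][:,:,::-1],None,fx=4.5,fy=4.5,interpolation=cv2.INTER_CUBIC))
for n,u,v,z in [('syrL cap',306,262,.01),('syrL fl',296,300,.01),('syrR cap',387,253,.01),('syrR fl',385,291,.01),('handle',168,281,.085),
 ('box TL',127,235,.06),('TR',224,236,.06),('BR',219,301,.06),('BL',121,297,.06),('head',468,256,.086),('tail',528,235,.086),('jar',254,237,.06),('block',414,219,.02),('sd tip',385,217,.005),('sd h',303,223,.01),
 ('rest',457,282,0.),('rest',535,255,0),('rest',446,258,0),('rest',524,230,0)]:
    print(n,onz(a,u,v,z).round(3))
# masks: white/red
hsv=cv2.cvtColor(img,cv2.COLOR_RGB2HSV)
for nm,m in [('white',((hsv[:,:,1]<60)&(hsv[:,:,2]>140))),('red',((hsv[:,:,0]<8)|(hsv[:,:,0]>172))&(hsv[:,:,1]>150)&(hsv[:,:,2]>100))]:
    k=np.zeros(m.shape,np.uint8); k[245:312,270:410]=m[245:312,270:410]
    n,l,st,c=cv2.connectedComponentsWithStats(k)
    for i in range(1,n):
        if st[i,4]>12: print(nm,st[i],c[i],onz(a,*c[i],.011).round(4))
E
```

```text
syrL cap [0.494 0.08  0.01 ]
syrL fl [0.403 0.11  0.01 ]
syrR cap [ 0.503 -0.118  0.01 ]
syrR fl [ 0.411 -0.105  0.01 ]
handle [0.458 0.394 0.085]
box TL [0.578 0.497 0.06 ]
TR [0.56  0.268 0.06 ]
BR [0.408 0.284 0.06 ]
BL [0.432 0.509 0.06 ]
head [ 0.47  -0.293  0.086]
tail [ 0.51  -0.436  0.086]
jar [0.553 0.198 0.06 ]
block [ 0.581 -0.19   0.02 ]
sd tip [ 0.594 -0.121  0.005]
sd h [0.591 0.082 0.01 ]
rest [ 0.422 -0.282  0.   ]
rest [ 0.476 -0.479  0.   ]
rest [ 0.483 -0.262  0.   ]
rest [ 0.54  -0.461  0.   ]
white [380 254  11  40 296] [385.55067568 275.11824324] [ 0.4489 -0.1091  0.011 ]
white [291 264  17  39 301] [299.71428571 284.50830565] [0.4398 0.0986 0.011 ]
red [385 250   4   4  14] [386.71428571 251.5       ] [ 0.5064 -0.117   0.011 ]
```

View pics/topc.png

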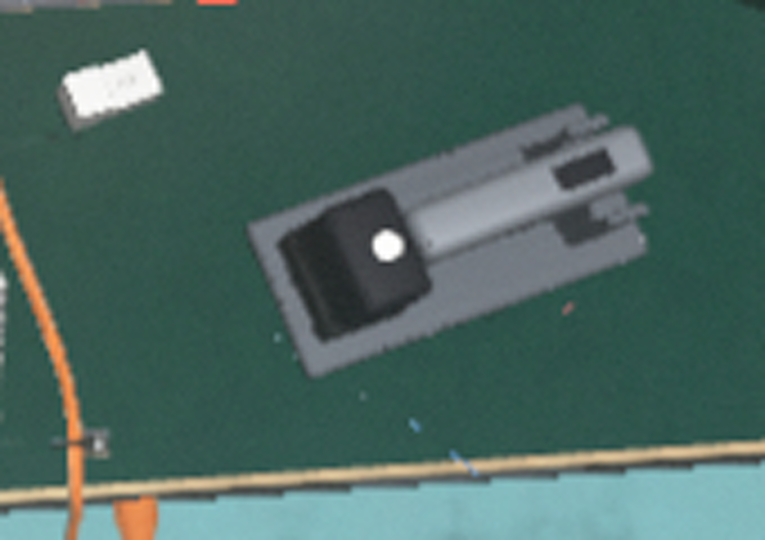

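>>> send_rows(motion=[{"x": 3.5,"y": -1.33},{"x": 3.5,"y": -1.33},{"x": 3.5,"y": -1.33},{"x": 3.5,"y": -1.33},{"x": 3.5,"y": -1.33}])

```text
schema error: expected keys x, y, z, rx, ry, rz, jaw
```

>>> send_rows(motion=[{"x": 3.5,"y": -1.33},{"x": 3.5,"y": -1.33},{"x": 3.5,"y": -1.33},{"x": 3.5,"y": -1.33},{"x": 3.5,"y": -1.33}])

```text
schema error: expected keys x, y, z, rx, ry, rz, jaw
```

>>> send_rows(motion=[{"rz": -0.14},{"rz": -0.14},{"rz": -0.14},{"rz": -0.14},{"rz": -0.14}])

```text
schema error: expected keys x, y, z, rx, ry, rz, jaw
```

>>> send_rows(motion=[{"rz": -0.14},{"rz": -0.14},{"rz": -0.14},{"rz": -0.14},{"rz": -0.14}])

```text
schema error: expected keys x, y, z, rx, ry, rz, jaw
```

>>> send_rows(motion=[{"rz": -0.136},{"x": 0},{"x": 0},{"x": 0},{"x": 0}])

```text
schema error: expected keys x, y, z, rx, ry, rz, jaw
```

```bash
python3 - <<'E'
from h import *
s=get_state(); r=R.from_quat(s['eef_rot']).as_matrix(); print(s['tool_pos'].round(4),r.round(3).tolist(),np.degrees(np.arctan2(r[1,1],r[0,1])),s['q'].round(2),s['clock'])
shot('wrist','w1.png')
E
```

```text
[ 0.1857 -0.5964  0.2492] [[0.955, 0.297, -0.0], [0.297, -0.955, 0.001], [-0.0, -0.001, -1.0]] -72.7028701589893 [ 1.3   0.69 -0.19  1.57  0.16  0.9  -0.22] 0.2
```

View pics/w1.png

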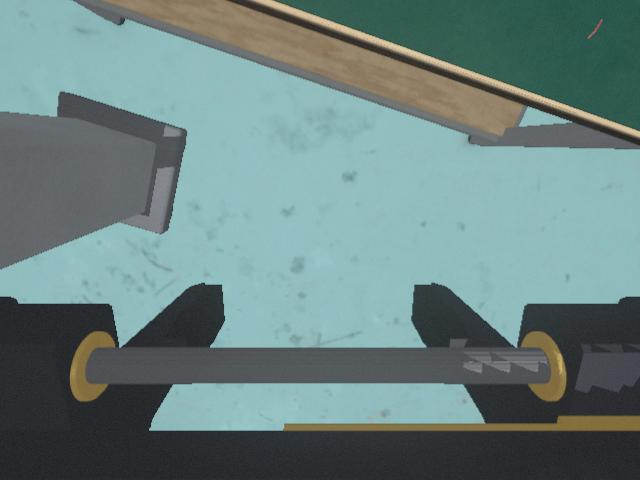

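The arm hasn't moved: every row needs all the keys. The picture shows bare floor, with the fingertips near (215,290) and (425,290).

>>> send_rows(motion=[{"x": 3.5,"y": -1.33,"z": 0,"rx": 0,"ry": 0,"rz": 0,"jaw": 8.8},{"x": 3.5,"y": -1.33,"z": 0,"rx": 0,"ry": 0,"rz": 0,"jaw": 8.8},{"x": 3.5,"y": -1.33,"z": 0,"rx": 0,"ry": 0,"rz": 0,"jaw": 8.8},{"x": 3.5,"y": -1.33,"z": 0,"rx": 0,"ry": 0,"rz": 0,"jaw": 8.8},{"x": 3.5,"y": -1.33,"z": 0,"rx": 0,"ry": 0,"rz": 0,"jaw": 8.8}])

```text
clock: 0.75
tool_pos: [0.3342, -0.4802, 0.2497]
eef_rot: [0.989, 0.15, 0.0, 0.0]
contact_force: [0.3, -0.8, 0.2]
opening: 0.996
finger_force: 0.0
```

>>> send_rows(motion=[{"x": 3.5,"y": -1.33,"z": 0,"rx": 0,"ry": 0,"rz": 0,"jaw": 8.8},{"x": 3.5,"y": -1.33,"z": 0,"rx": 0,"ry": 0,"rz": 0,"jaw": 8.8},{"x": 3.5,"y": -1.33,"z": 0,"rx": 0,"ry": 0,"rz": 0,"jaw": 8.8},{"x": 3.5,"y": -1.33,"z": 0,"rx": 0,"ry": 0,"rz": 0,"jaw": 8.8},{"x": 3.5,"y": -1.33,"z": 0,"rx": 0,"ry": 0,"rz": 0,"jaw": 8.8}])

```text
clock: 1.25
tool_pos: [0.4815, -0.3646, 0.2497]
eef_rot: [0.989, 0.15, -0.0, 0.0]
contact_force: [0.3, -0.8, 1.1]
opening: 1.0
finger_force: 0.0
```

>>> send_rows(motion=[{"x": 0,"y": 0,"z": 0,"rx": 0,"ry": 0,"rz": -0.14,"jaw": 8.8},{"x": 0,"y": 0,"z": 0,"rx": 0,"ry": 0,"rz": -0.14,"jaw": 8.8},{"x": 0,"y": 0,"z": 0,"rx": 0,"ry": 0,"rz": -0.14,"jaw": 8.8},{"x": 0,"y": 0,"z": 0,"rx": 0,"ry": 0,"rz": -0.14,"jaw": 8.8},{"x": 0,"y": 0,"z": 0,"rx": 0,"ry": 0,"rz": -0.14,"jaw": 8.8}])

```text
clock: 1.75
tool_pos: [0.4804, -0.3657, 0.2496]
eef_rot: [0.876, 0.483, -0.0, -0.0]
contact_force: [-0.8, -0.6, 0.6]
opening: 1.0
finger_force: 0.0
```

>>> send_rows(motion=[{"x": 0,"y": 0,"z": 0,"rx": 0,"ry": 0,"rz": -0.14,"jaw": 8.8},{"x": 0,"y": 0,"z": 0,"rx": 0,"ry": 0,"rz": -0.14,"jaw": 8.8},{"x": 0,"y": 0,"z": 0,"rx": 0,"ry": 0,"rz": -0.14,"jaw": 8.8},{"x": 0,"y": 0,"z": 0,"rx": 0,"ry": 0,"rz": -0.14,"jaw": 8.8},{"x": 0,"y": 0,"z": 0,"rx": 0,"ry": 0,"rz": -0.14,"jaw": 8.8}])

```text
clock: 2.25
tool_pos: [0.4803, -0.3658, 0.2496]
eef_rot: [0.657, 0.754, -0.0, -0.0]
contact_force: [-0.2, 0.3, -0.1]
opening: 1.001
finger_force: 0.0
```

>>> send_rows(motion=[{"x": 0,"y": 0,"z": 0,"rx": 0,"ry": 0,"rz": -0.136,"jaw": 8.8},{"x": 0,"y": 0,"z": 0,"rx": 0,"ry": 0,"rz": 0,"jaw": 8.8},{"x": 0,"y": 0,"z": 0,"rx": 0,"ry": 0,"rz": 0,"jaw": 8.8},{"x": 0,"y": 0,"z": 0,"rx": 0,"ry": 0,"rz": 0,"jaw": 8.8},{"x": 0,"y": 0,"z": 0,"rx": 0,"ry": 0,"rz": 0,"jaw": 8.8}])

```text
clock: 2.75
tool_pos: [0.4805, -0.3657, 0.2498]
eef_rot: [0.607, 0.795, -0.0, 0.0]
contact_force: [0.7, -0.3, -0.2]
opening: 0.995
finger_force: 0.0
```

```bash
cat >> h.py <<'E'
def pose():
    s=get_state(); r=R.from_quat(s['eef_rot']).as_matrix()
    print('p',np.round(s['tool_pos'],4),'xaxis yaw',np.degrees(np.arctan2(r[1,0],r[0,0])).round(2),'zax',r[:,2].round(4),'q',np.round(s['q'],2),'t',s['clock'],'F',np.round(s['contact_force'],1),'open',np.round(s['opening'],3),s['finger_force'])
E
python3 - <<'E'
from h import *
pose(); shot('wrist','w1.png')
E
```

```text
p [ 0.4805 -0.3657  0.2498] xaxis yaw 105.23 zax [-1.e-04 -3.e-04 -1.e+00] q [ 0.9   0.71 -0.59  1.62  0.46  0.96  0.41] t 2.75 F [ 0.7 -0.3 -0.2] open 0.995 0.0
```

View pics/w1.png

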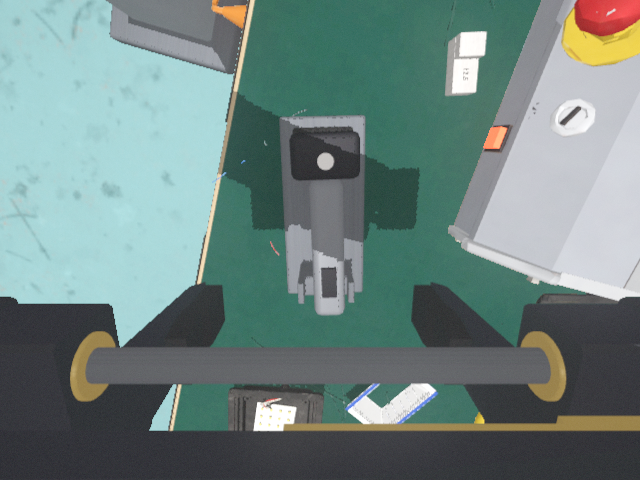

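```bash
python3 - <<'E'
from h import *
a=shot('wrist'); img=a['img']; print(np.round(np.array(a['extrinsics'])[:3,3],3))
hsv=cv2.cvtColor(img,cv2.COLOR_RGB2HSV)
g=hsv[:,:,2].astype(int)
for v in [135,150,165,175,195,220,250,280,300]: print(v, 'V',g[v,276:372:3].tolist())
print('col325',g[110:325:4,325].tolist())
for n,u,v,z in [('dot',325.5,161,.086),('handle190',326.5,190,.086),('tail end',331,314,.086),('base fl',281,117,.008),('base fr',365,117,.008),('base bl',288,293,.008),('base br',363,292,.008)]:
    print(n,onz(a,u,v,z).round(4))
E
```

```text
[ 0.463 -0.297  0.384]
135 V [75, 74, 106, 109, 107, 71, 54, 49, 51, 53, 50, 60, 72, 76, 80, 79, 82, 80, 83, 83, 84, 82, 83, 82, 82, 82, 84, 68, 175, 160, 112, 114]
150 V [76, 78, 103, 106, 107, 48, 53, 60, 57, 63, 52, 53, 58, 56, 56, 57, 53, 57, 59, 57, 56, 54, 79, 80, 96, 97, 89, 72, 163, 155, 114, 109]
165 V [74, 76, 97, 105, 108, 55, 55, 56, 50, 53, 58, 50, 57, 51, 165, 199, 198, 198, 197, 86, 54, 55, 51, 52, 55, 54, 54, 49, 97, 98, 76, 76]
175 V [73, 76, 95, 104, 105, 96, 51, 53, 52, 52, 52, 53, 52, 53, 53, 50, 51, 48, 56, 51, 55, 49, 52, 51, 49, 51, 52, 50, 99, 99, 73, 76]
195 V [77, 76, 79, 105, 108, 103, 105, 105, 104, 104, 101, 108, 120, 122, 126, 127, 125, 124, 124, 125, 124, 119, 113, 102, 103, 103, 100, 102, 105, 96, 72, 73]
220 V [75, 74, 73, 101, 104, 105, 103, 103, 105, 103, 101, 102, 119, 121, 126, 125, 125, 127, 126, 122, 122, 120, 115, 104, 102, 104, 101, 100, 103, 91, 74, 76]
250 V [117, 115, 114, 112, 167, 172, 169, 170, 167, 166, 168, 165, 141, 158, 124, 123, 126, 123, 123, 123, 123, 125, 118, 164, 163, 162, 162, 163, 162, 112, 117, 110]
280 V [119, 115, 110, 116, 152, 167, 167, 163, 96, 92, 169, 167, 168, 162, 183, 130, 88, 87, 87, 88, 114, 187, 166, 164, 94, 92, 158, 161, 161, 116, 113, 113]
300 V [111, 116, 112, 117, 115, 119, 115, 117, 160, 148, 114, 113, 113, 149, 178, 197, 196, 194, 194, 193, 193, 180, 166, 110, 138, 161, 124, 115, 118, 113, 114, 116]
col325 [116, 108, 173, 177, 164, 75, 71, 87, 87, 54, 59, 201, 200, 198, 198, 103, 55, 49, 120, 122, 127, 123, 125, 124, 125, 125, 125, 123, 127, 124, 125, 121, 123, 122, 125, 122, 121, 203, 202, 201, 91, 90, 90, 89, 87, 86, 85, 176, 195, 193, 193, 161, 113, 112]
dot [ 0.473 -0.31   0.086]
handle190 [ 0.4804 -0.3333  0.086 ]
tail end [ 0.5166 -0.4469  0.086 ]
base fl [ 0.4196 -0.2829  0.008 ]
base fr [ 0.5032 -0.2602  0.008 ]
base bl [ 0.4737 -0.473   0.008 ]
base br [ 0.5595 -0.4483  0.008 ]
```

>>> send_rows(motion=[{"x": 0.64,"y": 0.95,"z": 0,"rx": 0,"ry": 0,"rz": -0.031,"jaw": 7},{"x": 0,"y": 0,"z": 4,"rx": 0,"ry": 0,"rz": 0,"jaw": 7},{"x": 0,"y": 0,"z": 4,"rx": 0,"ry": 0,"rz": 0,"jaw": 7},{"x": 0,"y": 0,"z": 4,"rx": 0,"ry": 0,"rz": 0,"jaw": 7},{"x": 0,"y": 0,"z": 3,"rx": 0,"ry": 0,"rz": 0,"jaw": 7}])

```text
clock: 3.35
tool_pos: [0.4879, -0.3557, 0.0975]
eef_rot: [0.594, 0.805, 0.0, -0.001]
contact_force: [-0.3, 0.4, 0.2]
opening: 0.791
finger_force: 0.0
```

>>> send_rows(motion=[{"x": 0,"y": 0,"z": 2,"rx": 0,"ry": 0,"rz": 0,"jaw": 7},{"x": 0,"y": 0,"z": 1.7,"rx": 0,"ry": 0,"rz": 0,"jaw": 7},{"x": 0,"y": 0,"z": 0,"rx": 0,"ry": 0,"rz": 0,"jaw": 5},{"x": 0,"y": 0,"z": 0,"rx": 0,"ry": 0,"rz": 0,"jaw": 4},{"x": 0,"y": 0,"z": 0,"rx": 0,"ry": 0,"rz": 0,"jaw": 3.6}])

```text
clock: 3.85
tool_pos: [0.489, -0.357, 0.0639]
eef_rot: [0.594, 0.804, 0.0, 0.001]
contact_force: [0.2, 0.8, 0.0]
opening: 0.544
finger_force: 0.0
```

```bash
python3 - <<'E'
from h import *
pose(); shot('wrist','w2.png')
E
```

```text
p [ 0.489  -0.357   0.0639] xaxis yaw 107.11 zax [ 2.e-03 -7.e-04 -1.e+00] q [ 0.8   0.95 -0.44  1.74  0.67  0.6   0.26] t 3.85 F [0.2 0.8 0. ] open 0.544 0.0
```

View pics/w2.png

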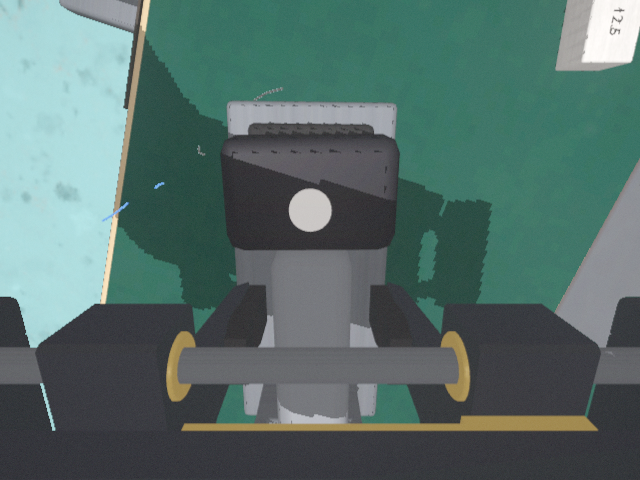

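```bash
python3 - <<'E'
from h import *
a=shot('wrist'); s=get_state(); r=R.from_quat(s['eef_rot']); p=np.array(s['tool_pos'])
g=a['img'].max(2).astype(int)
print('row275',g[275,230:400:2].tolist()); print('col290',g[235:260,290].tolist()); print('row230',g[230,210:410:2].tolist())
for n,u,v,z in [('head rear',311,249,.086),('hL275',273.5,275,.086),('hR275',350,275,.086),('headL',230,230,.086),('headR',394,230,.086),('dot',310,210,.086)]:
    w=onz(a,u,v,z); print(n,w.round(4),'tool cm',(100*r.inv().apply(w-p)).round(2))
E
```

```text
row275 [114, 114, 103, 86, 100, 105, 108, 107, 109, 109, 109, 106, 104, 109, 107, 107, 107, 108, 108, 107, 108, 115, 120, 122, 123, 122, 127, 125, 127, 130, 125, 128, 127, 126, 127, 127, 125, 128, 125, 128, 127, 128, 127, 127, 125, 126, 128, 125, 125, 126, 126, 128, 126, 127, 122, 123, 121, 121, 123, 119, 114, 108, 107, 110, 109, 101, 103, 105, 102, 104, 106, 103, 104, 106, 104, 105, 102, 102, 78, 80, 74, 83, 78, 79, 77]
col290 [55, 55, 55, 54, 53, 53, 53, 56, 53, 53, 56, 55, 58, 52, 80, 111, 120, 119, 117, 122, 124, 124, 123, 125, 123]
row230 [76, 75, 77, 77, 74, 77, 77, 77, 74, 47, 49, 48, 48, 50, 50, 50, 48, 50, 53, 51, 54, 52, 53, 50, 51, 52, 52, 52, 50, 51, 56, 54, 54, 55, 52, 50, 55, 52, 53, 55, 59, 55, 55, 55, 54, 57, 70, 128, 168, 176, 189, 178, 179, 164, 87, 56, 54, 55, 55, 58, 56, 57, 51, 59, 56, 52, 51, 52, 58, 58, 53, 52, 51, 55, 57, 55, 57, 57, 56, 56, 55, 51, 52, 55, 55, 56, 50, 53, 49, 47, 48, 44, 46, 75, 79, 79, 79, 80, 75, 78]
head rear [ 0.4768 -0.3232  0.086 ] tool cm [ 3.61 -0.13 -2.22]
hL275 [ 0.467  -0.3362  0.086 ] tool cm [ 2.65 -1.45 -2.22]
hR275 [ 0.4927 -0.3284  0.086 ] tool cm [ 2.65  1.23 -2.21]
headL [ 0.4488 -0.3248  0.086 ] tool cm [ 4.28 -2.86 -2.22]
headR [ 0.5017 -0.3086  0.086 ] tool cm [ 4.27  2.68 -2.21]
dot [ 0.4726 -0.3103  0.086 ] tool cm [ 4.96 -0.16 -2.22]
```

>>> send_rows(motion=[{"x": 0.05,"y": -0.1,"z": 0.2,"rx": 0,"ry": 0,"rz": 0,"jaw": 3.6},{"x": 0,"y": 0,"z": 0,"rx": 0,"ry": 0,"rz": 0,"jaw": 2.5},{"x": 0,"y": 0,"z": 0,"rx": 0,"ry": 0,"rz": 0,"jaw": 2.5},{"x": 0,"y": 0,"z": 0,"rx": 0,"ry": 0,"rz": 0,"jaw": 2.5},{"x": 0,"y": 0,"z": 0,"rx": 0,"ry": 0,"rz": 0,"jaw": 2.5}], grip_force=30)

```text
clock: 4.45
tool_pos: [0.4866, -0.357, 0.0609]
eef_rot: [0.594, 0.804, -0.0, -0.0]
contact_force: [-2.2, 0.4, 3.2]
opening: 0.335
finger_force: 30.0
```

>>> send_rows(motion=[{"x": 0,"y": 0,"z": 0,"rx": 0,"ry": 0,"rz": 0,"jaw": 2.5},{"x": 0,"y": 0,"z": 0,"rx": 0,"ry": 0,"rz": 0,"jaw": 2.5},{"x": 0,"y": 0,"z": 0,"rx": 0,"ry": 0,"rz": 0,"jaw": 2.5},{"x": 0,"y": 0,"z": -0.5,"rx": 0,"ry": 0,"rz": 0,"jaw": 2.5},{"x": 0,"y": 0,"z": -0.5,"rx": 0,"ry": 0,"rz": 0,"jaw": 2.5}], grip_force=30)

```text
clock: 4.95
tool_pos: [0.4869, -0.3566, 0.0705]
eef_rot: [0.594, 0.804, 0.0, -0.0]
contact_force: [-0.7, -0.1, -1.7]
opening: 0.339
finger_force: 30.0
```

```bash
python3 - <<'E'
from h import *
pose()
E
```

```text
p [ 0.4869 -0.3566  0.0705] xaxis yaw 107.08 zax [-1.e-04  8.e-04 -1.e+00] q [ 0.81  0.94 -0.45  1.74  0.66  0.61  0.26] t 4.95 F [-0.7 -0.1 -1.7] open 0.339 29.99284232966602
```

>>> send_rows(motion=[{"x": 0,"y": 0,"z": -1.5,"rx": 0,"ry": 0,"rz": 0,"jaw": 2.5},{"x": 0,"y": 0,"z": -3,"rx": 0,"ry": 0,"rz": 0,"jaw": 2.5},{"x": 0,"y": 0,"z": -3,"rx": 0,"ry": 0,"rz": 0,"jaw": 2.5},{"x": 0,"y": 0,"z": -3,"rx": 0,"ry": 0,"rz": 0,"jaw": 2.5},{"x": 1.7,"y": 0.3,"z": -1.5,"rx": 0,"ry": 0,"rz": 0,"jaw": 2.5}])

```text
clock: 5.45
tool_pos: [0.4858, -0.3426, 0.1942]
eef_rot: [0.596, 0.803, -0.0, 0.003]
contact_force: [1.7, 0.6, -2.1]
opening: 0.336
finger_force: 30.0
```

>>> send_rows(motion=[{"x": 4,"y": 0.5,"z": 0,"rx": 0,"ry": 0,"rz": 0,"jaw": 2.5},{"x": 4,"y": 0.5,"z": 0,"rx": 0,"ry": 0,"rz": 0,"jaw": 2.5},{"x": 4,"y": 0.5,"z": 0,"rx": 0,"ry": 0,"rz": 0,"jaw": 2.5},{"x": 4,"y": 0.5,"z": 0,"rx": 0,"ry": 0,"rz": 0,"jaw": 2.5},{"x": 4,"y": 0.5,"z": 0,"rx": 0,"ry": 0,"rz": 0,"jaw": 2.5}])

```text
clock: 5.95
tool_pos: [0.4498, -0.1396, 0.1918]
eef_rot: [0.594, 0.804, 0.0, 0.001]
contact_force: [0.7, 0.5, -2.1]
opening: 0.34
finger_force: 30.0
```

>>> send_rows(motion=[{"x": 4,"y": 0.5,"z": 0,"rx": 0,"ry": 0,"rz": 0,"jaw": 2.5},{"x": 4,"y": 0.6,"z": 0,"rx": 0,"ry": 0,"rz": 0,"jaw": 2.5},{"x": 4,"y": 0.6,"z": 0,"rx": 0,"ry": 0,"rz": 0,"jaw": 2.5},{"x": 0,"y": 0,"z": 0,"rx": 0,"ry": 0,"rz": 0.12,"jaw": 2.5},{"x": 0,"y": 0,"z": 0,"rx": 0,"ry": 0,"rz": 0.12,"jaw": 2.5}])

```text
clock: 6.45
tool_pos: [0.4312, -0.0195, 0.1917]
eef_rot: [0.686, 0.727, 0.001, 0.0]
contact_force: [-0.2, -0.9, -2.6]
opening: 0.338
finger_force: 30.0
```

>>> send_rows(motion=[{"x": 0,"y": 0,"z": 0,"rx": 0,"ry": 0,"rz": 0.12,"jaw": 2.5},{"x": 0,"y": 0,"z": 0,"rx": 0,"ry": 0,"rz": 0.12,"jaw": 2.5},{"x": 0,"y": 0,"z": 0,"rx": 0,"ry": 0,"rz": 0.12,"jaw": 2.5},{"x": 0,"y": 0,"z": 0,"rx": 0,"ry": 0,"rz": 0,"jaw": 2.5},{"x": 0,"y": 0,"z": 0,"rx": 0,"ry": 0,"rz": 0,"jaw": 2.5}])

```text
clock: 6.95
tool_pos: [0.4312, -0.0212, 0.1913]
eef_rot: [0.804, 0.594, 0.0, 0.0]
contact_force: [-0.6, 0.3, -2.0]
opening: 0.337
finger_force: 30.0
```

```bash
python3 - <<'E'
from h import *
pose(); shot('wrist','w3.png'); shot('top','t3.png')
E
```

```text
p [ 0.4312 -0.0212  0.1913] xaxis yaw 72.89 zax [ 1.1e-03  1.0e-04 -1.0e+00] q [ 0.13  0.56 -0.29  2.19  0.38  0.44 -0.76] t 6.95 F [-0.6  0.3 -2. ] open 0.337 29.992940481752157
```

View pics/w3.png

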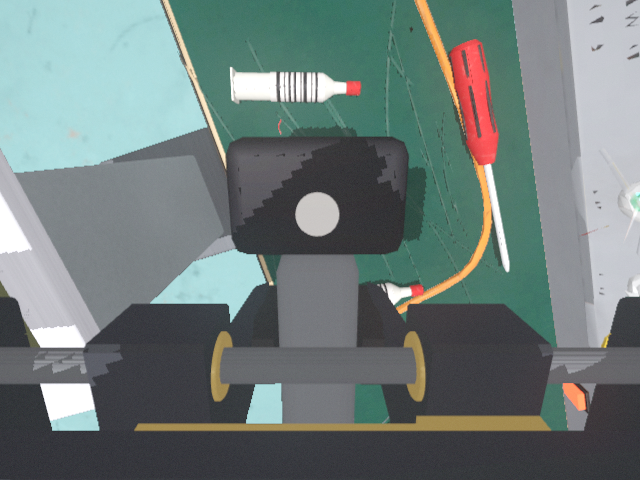

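```bash
cat >> h.py <<'E'
def syr(a,roi,z=.011):
    "roi u0,u1,v0,v1: mid & yaw (towards flange) of syringe in picture"
    u0,u1,v0,v1=roi; h=cv2.cvtColor(a['img'],cv2.COLOR_RGB2HSV)
    red=((h[:,:,0]<8)|(h[:,:,0]>172))&(h[:,:,1]>150)&(h[:,:,2]>90)
    wh=((h[:,:,1]<60)&(h[:,:,2]>120))
    m=np.zeros(wh.shape,np.uint8); m[v0:v1,u0:u1]=(red|wh)[v0:v1,u0:u1]
    m=cv2.morphologyEx(m,cv2.MORPH_CLOSE,np.ones((5,5)))
    n,l,st,c=cv2.connectedComponentsWithStats(m); i=1+np.argmax(st[1:,4]); ys,xs=np.where(l==i)
    pts=np.array([onz(a,u,v,z)[:2] for u,v in zip(xs,ys)]); 
    (c,wh2,ang)=cv2.minAreaRect(pts.astype(np.float32)*1000)
    r=np.where((red)&(l==i)); rp=onz(a,r[1].mean(),r[0].mean(),z)[:2]
    mu=pts.mean(0); w,V=np.linalg.eigh(np.cov((pts-mu).T)); ax=V[:,1]; ax=ax if ax@(mu-rp)>0 else -ax
    t=(pts-mu)@ax; n2=np.array([-ax[1],ax[0]]); sel=abs(t)<.03; off=((pts-mu)@n2)[sel]
    mid=mu+ax*(t.min()+t.max())/2+n2*(off.min()+off.max())/2
    print('syr mid',mid.round(4),'rect',np.round(np.array(c)/1000,4),np.round(wh2,1),'yaw',np.degrees(np.arctan2(ax[1],ax[0])).round(1),'len',(t.max()-t.min()).round(4))
    return mid,ax
E
python3 - <<'E'
from h import *
a=shot('wrist'); syr(a,(215,375,55,115))
t=shot('top'); syr(t,(270,330,245,312))
s=get_state();p=s['tool_pos'];r=R.from_quat(s['eef_rot'])
for n,u,v in [('rear',317,253),('L',228,200),('R',407,200),('dot',317,214)]:
    w=onz(a,u,v,p[2]+.025); print(n,(100*r.inv().apply(w-p)).round(2))
E
```

```text
syr mid [0.4477 0.0921] rect [0.4476 0.0922] [ 31.5 110.1] yaw 162.0 len 0.1103
syr mid [0.4493 0.0947] rect [0.4493 0.0949] [ 25.  107.4] yaw 161.8 len 0.1073
rear [ 3.62  0.08 -2.5 ]
L [ 5.41 -2.78 -2.5 ]
R [ 5.41  2.97 -2.5 ]
dot [ 4.95  0.08 -2.5 ]
```

>>> send_rows(motion=[{"x": 1.96,"y": -0.6,"z": 1.5,"rx": 0,"ry": 0,"rz": 0,"jaw": 2.5},{"x": 1.96,"y": -0.6,"z": 2,"rx": 0,"ry": 0,"rz": 0,"jaw": 2.5},{"x": 2,"y": -0.62,"z": 2,"rx": 0,"ry": 0,"rz": 0.017,"jaw": 2.5},{"x": 0,"y": 0,"z": 1.93,"rx": 0,"ry": 0,"rz": 0,"jaw": 2.5},{"x": 0,"y": 0,"z": 0,"rx": 0,"ry": 0,"rz": 0,"jaw": 2.5}])

```text
clock: 7.65
tool_pos: [0.4301, 0.0411, 0.1148]
eef_rot: [0.81, 0.587, -0.002, -0.001]
contact_force: [-0.3, -0.5, -2.6]
opening: 0.334
finger_force: 30.0
```

```bash
python3 - <<'E'
from h import *
pose(); a=shot('wrist','w4.png'); syr(shot('top'),(360,410,240,312))
E
```

```text
p [0.4301 0.0411 0.1148] xaxis yaw 71.89 zax [-3.7e-03 -7.0e-04 -1.0e+00] q [-0.12  0.72 -0.13  2.25  0.43  0.2  -0.96] t 7.65 F [-0.3 -0.5 -2.6] open 0.334 29.99283048324287
syr mid [ 0.5223 -0.0857] rect [ 0.5209 -0.086 ] [66.2 32.3] yaw -87.3 len 0.0689h.py:33: RuntimeWarning: Mean of empty slice.
  r=np.where((red)&(l==i)); rp=onz(a,r[1].mean(),r[0].mean(),z)[:2]
  ret = ret.dtype.type(ret / rcount)
```

View pics/w4.png

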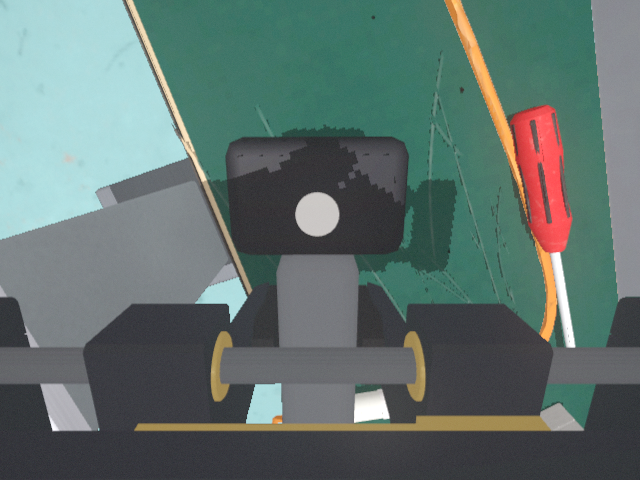

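The head hides the left syringe, as planned. The right syringe's barrel shows only at about (370,405). I'll hold here.

>>> send_rows(motion=[{"x": 0,"y": 0,"z": 0,"rx": 0,"ry": 0,"rz": 0,"jaw": 2.5},{"x": 0,"y": 0,"z": 0,"rx": 0,"ry": 0,"rz": 0,"jaw": 2.5},{"x": 0,"y": 0,"z": 0,"rx": 0,"ry": 0,"rz": 0,"jaw": 2.5},{"x": 0,"y": 0,"z": 0,"rx": 0,"ry": 0,"rz": 0,"jaw": 2.5},{"x": 0,"y": 0,"z": 0,"rx": 0,"ry": 0,"rz": 0,"jaw": 2.5}])

```text
clock: 8.25
tool_pos: [0.4313, 0.0403, 0.1166]
eef_rot: [0.811, 0.586, 0.0, 0.0]
contact_force: [0.6, -0.7, -2.3]
opening: 0.337
finger_force: 30.0
```

>>> send_rows(motion=[{"x": 0,"y": 0,"z": 0,"rx": 0,"ry": 0,"rz": 0,"jaw": 2.5},{"x": 0,"y": 0,"z": 0,"rx": 0,"ry": 0,"rz": 0,"jaw": 2.5},{"x": 0,"y": 0,"z": 0,"rx": 0,"ry": 0,"rz": 0,"jaw": 2.5},{"x": 0,"y": 0,"z": 0,"rx": 0,"ry": 0,"rz": 0,"jaw": 2.5},{"x": 0,"y": 0,"z": 0,"rx": 0,"ry": 0,"rz": 0,"jaw": 2.5}])

```text
clock: 8.75
tool_pos: [0.4311, 0.0404, 0.1164]
eef_rot: [0.81, 0.586, -0.0, 0.0]
contact_force: [0.6, -0.8, -1.9]
opening: 0.337
finger_force: 30.0
```

>>> send_rows(motion=[{"x": 0,"y": 0,"z": 0,"rx": 0,"ry": 0,"rz": 0,"jaw": 2.5},{"x": 0,"y": 0,"z": 0,"rx": 0,"ry": 0,"rz": 0,"jaw": 2.5},{"x": 0,"y": 0,"z": 0,"rx": 0,"ry": 0,"rz": 0,"jaw": 2.5},{"x": 0,"y": 0,"z": 0,"rx": 0,"ry": 0,"rz": 0,"jaw": 2.5},{"x": 0,"y": 0,"z": 0,"rx": 0,"ry": 0,"rz": 0,"jaw": 2.5}])

```text
clock: 9.25
tool_pos: [0.4311, 0.0404, 0.1164]
eef_rot: [0.81, 0.586, 0.0, 0.0]
contact_force: [-0.2, 0.1, -2.5]
opening: 0.336
finger_force: 30.0
```

>>> send_rows(motion=[{"x": 0,"y": 0,"z": 0,"rx": 0,"ry": 0,"rz": 0,"jaw": 2.5},{"x": 0,"y": 0,"z": 0,"rx": 0,"ry": 0,"rz": 0,"jaw": 2.5},{"x": 0,"y": 0,"z": 0,"rx": 0,"ry": 0,"rz": 0,"jaw": 2.5},{"x": 0,"y": 0,"z": 0,"rx": 0,"ry": 0,"rz": 0,"jaw": 2.5},{"x": 0,"y": 0,"z": 0,"rx": 0,"ry": 0,"rz": 0,"jaw": 2.5}])

```text
clock: 9.75
tool_pos: [0.4311, 0.0404, 0.1164]
eef_rot: [0.81, 0.586, -0.0, 0.0]
contact_force: [-0.1, -0.2, -2.2]
opening: 0.336
finger_force: 30.0
```

>>> send_rows(motion=[{"x": 0,"y": 0,"z": 0,"rx": 0,"ry": 0,"rz": 0,"jaw": 2.5},{"x": 0,"y": 0,"z": -1,"rx": 0,"ry": 0,"rz": 0,"jaw": 2.5},{"x": 0,"y": 0,"z": -2,"rx": 0,"ry": 0,"rz": 0,"jaw": 2.5},{"x": 0,"y": 0,"z": -2,"rx": 0,"ry": 0,"rz": 0,"jaw": 2.5},{"x": 0,"y": 0,"z": -2.5,"rx": 0,"ry": 0,"rz": 0,"jaw": 2.5}])

```text
clock: 10.25
tool_pos: [0.4304, 0.0402, 0.1918]
eef_rot: [0.81, 0.586, -0.001, -0.0]
contact_force: [0.7, -0.5, -2.8]
opening: 0.339
finger_force: 30.0
```

>>> send_rows(motion=[{"x": -3.6,"y": 1.32,"z": 0,"rx": 0,"ry": 0,"rz": 0,"jaw": 2.5},{"x": -3.6,"y": 1.32,"z": 0,"rx": 0,"ry": 0,"rz": 0,"jaw": 2.5},{"x": -3.6,"y": 1.32,"z": 0,"rx": 0,"ry": 0,"rz": 0,"jaw": 2.5},{"x": -3.6,"y": 1.32,"z": 0,"rx": 0,"ry": 0,"rz": 0,"jaw": 2.5},{"x": -3.6,"y": 1.32,"z": 0,"rx": 0,"ry": 0,"rz": 0,"jaw": 2.5}])

```text
clock: 10.75
tool_pos: [0.4369, -0.1528, 0.1914]
eef_rot: [0.81, 0.586, -0.0, -0.0]
contact_force: [0.4, 0.0, -2.2]
opening: 0.335
finger_force: 30.0
```

>>> send_rows(motion=[{"x": -3.5,"y": 1.32,"z": 0,"rx": 0,"ry": 0,"rz": 0,"jaw": 2.5},{"x": -3.5,"y": 1.32,"z": 0,"rx": 0,"ry": 0,"rz": -0.085,"jaw": 2.5},{"x": 0,"y": 0,"z": 0,"rx": 0,"ry": 0,"rz": -0.085,"jaw": 2.5},{"x": 0,"y": 0,"z": 0,"rx": 0,"ry": 0,"rz": 0,"jaw": 2.5},{"x": 0,"y": 0,"z": 0,"rx": 0,"ry": 0,"rz": 0,"jaw": 2.5}])

```text
clock: 11.25
tool_pos: [0.4402, -0.2251, 0.1913]
eef_rot: [0.758, 0.652, 0.0, -0.0]
contact_force: [0.4, 0.7, -1.7]
opening: 0.333
finger_force: 30.0
```

```bash
python3 - <<'E'
from h import *
pose(); a=shot('wrist','w5.png'); syr(a,(215,385,55,130)); t=shot('top'); syr(t,(365,405,240,312)); syr(t,(270,330,245,312))
E
```

```text
p [ 0.4402 -0.2251  0.1913] xaxis yaw 81.4 zax [-4.e-04  9.e-04 -1.e+00] q [ 0.65  0.64 -0.42  2.01  0.45  0.59 -0.24] t 11.25 F [ 0.4  0.7 -1.7] open 0.333 29.99290748499334
syr mid [ 0.4591 -0.1105] rect [ 0.4593 -0.1098] [ 28.7 111.4] yaw 170.3 len 0.1115
syr mid [ 0.4625 -0.1114] rect [ 0.4625 -0.111 ] [ 24.  116.3] yaw 171.1 len 0.1162
syr mid [0.4494 0.0949] rect [0.4492 0.0948] [ 24.3 107.5] yaw 161.7 len 0.1073
```

View pics/w5.png

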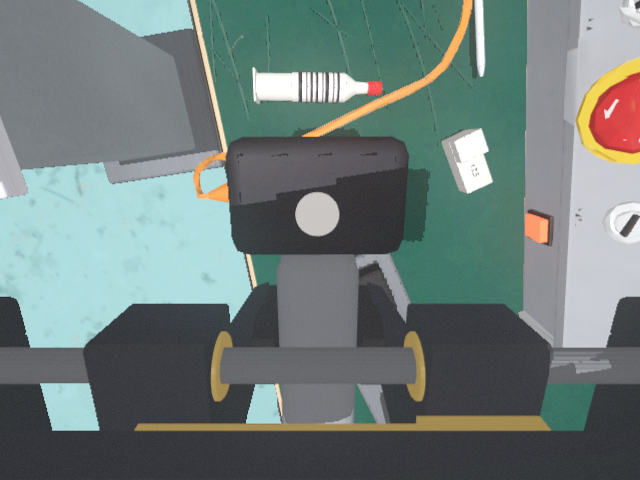

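>>> send_rows(motion=[{"x": 2,"y": 0,"z": 1.5,"rx": 0,"ry": 0,"rz": 0,"jaw": 2.5},{"x": 2,"y": 0,"z": 2,"rx": 0,"ry": 0,"rz": 0,"jaw": 2.5},{"x": 2.05,"y": 0.1,"z": 2,"rx": 0,"ry": 0,"rz": 0.012,"jaw": 2.5},{"x": 0,"y": 0,"z": 1.95,"rx": 0,"ry": 0,"rz": 0,"jaw": 2.5},{"x": 0,"y": 0,"z": 0,"rx": 0,"ry": 0,"rz": 0,"jaw": 2.5}])

```text
clock: 11.85
tool_pos: [0.4496, -0.1642, 0.1155]
eef_rot: [0.761, 0.649, -0.001, -0.002]
contact_force: [-1.1, 0.8, -2.1]
opening: 0.339
finger_force: 30.0
```

>>> send_rows(motion=[{"x": 0,"y": 0,"z": 0,"rx": 0,"ry": 0,"rz": 0,"jaw": 2.5},{"x": 0,"y": 0,"z": 0,"rx": 0,"ry": 0,"rz": 0,"jaw": 2.5},{"x": 0,"y": 0,"z": 0,"rx": 0,"ry": 0,"rz": 0,"jaw": 2.5},{"x": 0,"y": 0,"z": 0,"rx": 0,"ry": 0,"rz": 0,"jaw": 2.5},{"x": 0,"y": 0,"z": 0,"rx": 0,"ry": 0,"rz": 0,"jaw": 2.5}])

```text
clock: 12.35
tool_pos: [0.4506, -0.1667, 0.1174]
eef_rot: [0.762, 0.648, 0.0, 0.0]
contact_force: [-0.2, 0.8, -2.0]
opening: 0.342
finger_force: 30.0
```

>>> send_rows(motion=[{"x": 0,"y": 0,"z": 0,"rx": 0,"ry": 0,"rz": 0,"jaw": 2.5},{"x": 0,"y": 0,"z": 0,"rx": 0,"ry": 0,"rz": 0,"jaw": 2.5},{"x": 0,"y": 0,"z": 0,"rx": 0,"ry": 0,"rz": 0,"jaw": 2.5},{"x": 0,"y": 0,"z": 0,"rx": 0,"ry": 0,"rz": 0,"jaw": 2.5},{"x": 0,"y": 0,"z": 0,"rx": 0,"ry": 0,"rz": 0,"jaw": 2.5}])

```text
clock: 12.85
tool_pos: [0.4504, -0.1662, 0.1169]
eef_rot: [0.762, 0.648, -0.0, -0.0]
contact_force: [-0.6, -0.6, -2.0]
opening: 0.337
finger_force: 30.0
```

>>> send_rows(motion=[{"x": 0,"y": 0,"z": 0,"rx": 0,"ry": 0,"rz": 0,"jaw": 2.5},{"x": 0,"y": 0,"z": 0,"rx": 0,"ry": 0,"rz": 0,"jaw": 2.5},{"x": 0,"y": 0,"z": 0,"rx": 0,"ry": 0,"rz": 0,"jaw": 2.5},{"x": 0,"y": 0,"z": 0,"rx": 0,"ry": 0,"rz": 0,"jaw": 2.5},{"x": 0,"y": 0,"z": 0,"rx": 0,"ry": 0,"rz": 0,"jaw": 2.5}])

```text
clock: 13.35
tool_pos: [0.4504, -0.1663, 0.1169]
eef_rot: [0.762, 0.648, 0.0, 0.0]
contact_force: [0.1, 1.0, -2.2]
opening: 0.335
finger_force: 30.0
```

>>> send_rows(motion=[{"x": 0,"y": 0,"z": 0,"rx": 0,"ry": 0,"rz": 0,"jaw": 2.5},{"x": 0,"y": 0,"z": 0,"rx": 0,"ry": 0,"rz": 0,"jaw": 2.5},{"x": 0,"y": 0,"z": 0,"rx": 0,"ry": 0,"rz": 0,"jaw": 2.5},{"x": 0,"y": 0,"z": 0,"rx": 0,"ry": 0,"rz": 0,"jaw": 2.5},{"x": 0,"y": 0,"z": 0,"rx": 0,"ry": 0,"rz": 0,"jaw": 2.5}])

```text
clock: 13.85
tool_pos: [0.4504, -0.1663, 0.1169]
eef_rot: [0.762, 0.648, -0.0, 0.0]
contact_force: [0.4, -0.8, -1.6]
opening: 0.336
finger_force: 30.0
```

```bash
python3 - <<'E'
from h import *
pose()
E
```

```text
p [ 0.4504 -0.1663  0.1169] xaxis yaw 80.78 zax [ 0.e+00 -1.e-04 -1.e+00] q [ 0.43  0.75 -0.27  2.1   0.55  0.36 -0.46] t 13.85 F [ 0.4 -0.8 -1.6] open 0.336 29.9928190279752
```

>>> send_rows(motion=[{"x": 0,"y": 0,"z": -2,"rx": 0,"ry": 0,"rz": 0,"jaw": 2.5},{"x": 0,"y": 0,"z": -3,"rx": 0,"ry": 0,"rz": 0,"jaw": 2.5},{"x": 0,"y": 0,"z": -3,"rx": 0,"ry": 0,"rz": 0,"jaw": 2.5},{"x": -3,"y": 1.1,"z": 0,"rx": 0,"ry": 0,"rz": 0,"jaw": 2.5},{"x": -3.8,"y": 1.4,"z": 0,"rx": 0,"ry": 0,"rz": 0,"jaw": 2.5}])

```text
clock: 14.35
tool_pos: [0.465, -0.2364, 0.1983]
eef_rot: [0.76, 0.65, 0.001, 0.001]
contact_force: [1.5, -0.8, -2.6]
opening: 0.336
finger_force: 30.0
```

>>> send_rows(motion=[{"x": -3.8,"y": 1.4,"z": 0,"rx": 0,"ry": 0,"rz": 0,"jaw": 2.5},{"x": -3.8,"y": 1.4,"z": 0,"rx": 0,"ry": 0,"rz": 0,"jaw": 2.5},{"x": -3.8,"y": 1.34,"z": 0,"rx": 0,"ry": 0,"rz": 0,"jaw": 2.5},{"x": 0,"y": 0,"z": 0,"rx": 0,"ry": 0,"rz": -0.115,"jaw": 2.5},{"x": 0,"y": 0,"z": 0,"rx": 0,"ry": 0,"rz": -0.115,"jaw": 2.5}])

```text
clock: 14.85
tool_pos: [0.4859, -0.3583, 0.1963]
eef_rot: [0.682, 0.732, -0.0, -0.0]
contact_force: [0.0, 0.2, -2.9]
opening: 0.337
finger_force: 30.0
```

>>> send_rows(motion=[{"x": 0,"y": 0,"z": 0,"rx": 0,"ry": 0,"rz": -0.115,"jaw": 2.5},{"x": 0,"y": 0,"z": 0,"rx": 0,"ry": 0,"rz": -0.114,"jaw": 2.5},{"x": 0,"y": 0,"z": 0,"rx": 0,"ry": 0,"rz": 0,"jaw": 2.5},{"x": 0,"y": 0,"z": 0,"rx": 0,"ry": 0,"rz": 0,"jaw": 2.5},{"x": 0,"y": 0,"z": 0,"rx": 0,"ry": 0,"rz": 0,"jaw": 2.5}])

```text
clock: 15.35
tool_pos: [0.4867, -0.3565, 0.1969]
eef_rot: [0.595, 0.804, -0.0, -0.0]
contact_force: [-0.4, -0.2, -1.8]
opening: 0.335
finger_force: 30.0
```

```bash
python3 - <<'E'
from h import *
pose(); delta([.4868,-.3568,.0608]); t=shot('top'); syr(t,(270,330,245,312)); syr(t,(365,405,240,312))
E
```

```text
p [ 0.4867 -0.3565  0.1969] xaxis yaw 106.97 zax [-3.e-04 -2.e-04 -1.e+00] q [ 0.88  0.78 -0.59  1.67  0.54  0.86  0.36] t 15.35 F [-0.4 -0.2 -1.8] open 0.335 29.99287781305611
cm [-3.000e-02  1.000e-02  1.361e+01]
syr mid [0.4494 0.036 ] rect [0.4497 0.0394] [ 23.9 106.7] yaw 173.8 len 0.107
syr mid [ 0.4576 -0.1107] rect [ 0.4576 -0.1105] [ 24.  106.5] yaw 170.5 len 0.1064
```

>>> send_rows(motion=[{"x": 0,"y": 0,"z": 3,"rx": 0,"ry": 0,"rz": 0,"jaw": 2.5},{"x": 0,"y": 0,"z": 4,"rx": 0,"ry": 0,"rz": 0,"jaw": 2.5},{"x": 0,"y": 0,"z": 3,"rx": 0,"ry": 0,"rz": 0,"jaw": 2.5},{"x": 0,"y": 0,"z": 1.5,"rx": 0,"ry": 0,"rz": 0,"jaw": 2.5},{"x": 0,"y": 0,"z": 0.7,"rx": 0,"ry": 0,"rz": 0,"jaw": 2.5}])

```text
clock: 15.9
tool_pos: [0.4865, -0.3562, 0.0738]
eef_rot: [0.594, 0.804, -0.0, -0.001]
contact_force: [-0.1, -0.6, -0.9]
opening: 0.341
finger_force: 30.0
```

>>> send_rows(motion=[{"x": 0,"y": 0,"z": 0.4,"rx": 0,"ry": 0,"rz": 0,"jaw": 2.5},{"x": 0,"y": 0,"z": 0.4,"rx": 0,"ry": 0,"rz": 0,"jaw": 2.5},{"x": 0,"y": 0,"z": 0.4,"rx": 0,"ry": 0,"rz": 0,"jaw": 2.5},{"x": 0,"y": 0,"z": 0.15,"rx": 0,"ry": 0,"rz": 0,"jaw": 2.5},{"x": 0,"y": 0,"z": 0,"rx": 0,"ry": 0,"rz": 0,"jaw": 2.5}])

```text
clock: 16.4
tool_pos: [0.4869, -0.3567, 0.0617]
eef_rot: [0.594, 0.804, -0.0, 0.0]
contact_force: [-0.1, -0.2, -2.1]
opening: 0.334
finger_force: 30.0
```

```bash
python3 - <<'E'
from h import *
pose()
E
```

```text
p [ 0.4869 -0.3567  0.0617] xaxis yaw 107.07 zax [ 3.e-04 -3.e-04 -1.e+00] q [ 0.81  0.96 -0.46  1.75  0.69  0.6   0.23] t 16.4 F [-0.1 -0.2 -2.1] open 0.334 29.99275580048561
```

Lower by 0.1 cm more, open partly, then rise.

>>> send_rows(motion=[{"x": 0,"y": 0,"z": 0.1,"rx": 0,"ry": 0,"rz": 0,"jaw": 2.5},{"x": 0,"y": 0,"z": 0.05,"rx": 0,"ry": 0,"rz": 0,"jaw": 2.5},{"x": 0,"y": 0,"z": 0,"rx": 0,"ry": 0,"rz": 0,"jaw": 3.2},{"x": 0,"y": 0,"z": 0,"rx": 0,"ry": 0,"rz": 0,"jaw": 5},{"x": 0,"y": 0,"z": 0,"rx": 0,"ry": 0,"rz": 0,"jaw": 6}])

```text
clock: 16.9
tool_pos: [0.487, -0.3566, 0.06]
eef_rot: [0.594, 0.804, 0.0, 0.0]
contact_force: [0.6, 0.4, -0.0]
opening: 0.513
finger_force: 0.0
```

>>> send_rows(motion=[{"x": 0,"y": 0,"z": 0,"rx": 0,"ry": 0,"rz": 0,"jaw": 6},{"x": 0,"y": 0,"z": 0,"rx": 0,"ry": 0,"rz": 0,"jaw": 6},{"x": 0,"y": 0,"z": -1.5,"rx": 0,"ry": 0,"rz": 0,"jaw": 6},{"x": 0,"y": 0,"z": -3,"rx": 0,"ry": 0,"rz": 0,"jaw": 6},{"x": 0,"y": 0,"z": -4,"rx": 0,"ry": 0,"rz": 0,"jaw": 6}])

```text
clock: 17.4
tool_pos: [0.4859, -0.356, 0.1454]
eef_rot: [0.594, 0.804, -0.0, -0.001]
contact_force: [0.0, -0.6, 0.2]
opening: 0.681
finger_force: 0.0
```

>>> send_rows(motion=[{"x": 0,"y": 0,"z": -4,"rx": 0,"ry": 0,"rz": 0,"jaw": 6},{"x": 0,"y": 0,"z": -4,"rx": 0,"ry": 0,"rz": 0,"jaw": 6},{"x": 0,"y": 0,"z": -2.3,"rx": 0,"ry": 0,"rz": 0,"jaw": 8},{"x": 0,"y": 0,"z": 0,"rx": 0,"ry": 0,"rz": 0,"jaw": 8},{"x": 0,"y": 0,"z": 0,"rx": 0,"ry": 0,"rz": 0,"jaw": 8}])

```text
clock: 17.9
tool_pos: [0.4866, -0.3566, 0.2488]
eef_rot: [0.594, 0.804, -0.0, 0.001]
contact_force: [0.1, -0.3, -0.9]
opening: 0.9
finger_force: 0.0
```

```bash
python3 - <<'E'
from h import *
pose(); a=shot('wrist','w6.png')
# same features as before: dot was (.473,-.310), tail (.5166,-.4469), base corners
g=a['img'].max(2).astype(int); print(g[100:330:4,325].tolist())
E
```

```text
p [ 0.4866 -0.3566  0.2488] xaxis yaw 107.08 zax [ 7.e-04 -9.e-04 -1.e+00] q [ 0.9   0.72 -0.63  1.62  0.49  0.96  0.4 ] t 17.9 F [ 0.1 -0.3 -0.9] open 0.9 0.0
[113, 111, 110, 111, 115, 109, 155, 176, 178, 66, 55, 56, 58, 58, 54, 57, 77, 199, 188, 53, 51, 49, 107, 119, 124, 127, 124, 126, 126, 125, 125, 124, 123, 121, 125, 124, 123, 125, 123, 200, 200, 200, 200, 198, 71, 79, 76, 69, 75, 74, 66, 140, 191, 190, 189, 177, 110, 112]
```

View pics/w6.png

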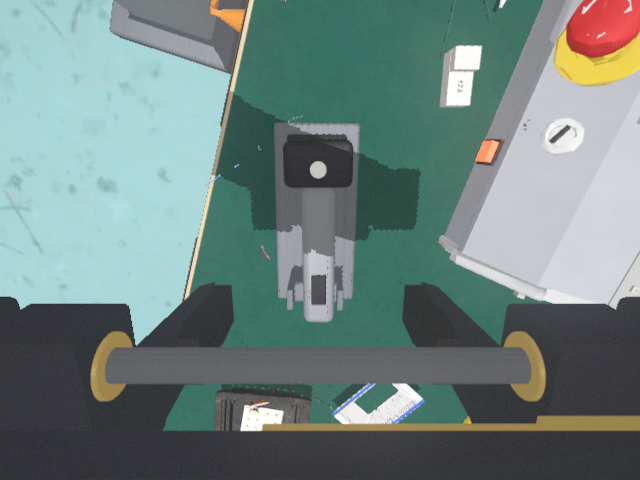

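>>> send_rows(motion=[{"x": 4.36,"y": 1.61,"z": 0,"rx": 0,"ry": 0,"rz": 0,"jaw": 8},{"x": 4.36,"y": 1.61,"z": 0,"rx": 0,"ry": 0,"rz": 0,"jaw": 8},{"x": 4.36,"y": 1.61,"z": 0,"rx": 0,"ry": 0,"rz": 0,"jaw": 8},{"x": 4.36,"y": 1.61,"z": 0,"rx": 0,"ry": 0,"rz": 0,"jaw": 8},{"x": 4.36,"y": 1.61,"z": 0,"rx": 0,"ry": 0,"rz": 0,"jaw": 8}])

```text
clock: 18.45
tool_pos: [0.4986, -0.1228, 0.2467]
eef_rot: [0.594, 0.804, -0.001, -0.001]
contact_force: [0.4, 0.8, -0.3]
opening: 0.908
finger_force: 0.0
```

>>> send_rows(motion=[{"x": 4.36,"y": 1.61,"z": 0,"rx": 0,"ry": 0,"rz": 0,"jaw": 8},{"x": 4.36,"y": 1.61,"z": 0,"rx": 0,"ry": 0,"rz": 0,"jaw": 8},{"x": 4.36,"y": 1.61,"z": 0,"rx": 0,"ry": 0,"rz": 0,"jaw": 8},{"x": 4.36,"y": 1.61,"z": 0,"rx": 0,"ry": 0,"rz": 0,"jaw": 8},{"x": 4.36,"y": 1.61,"z": 0,"rx": 0,"ry": 0,"rz": 0,"jaw": 8}])

```text
clock: 18.95
tool_pos: [0.5116, 0.1089, 0.2466]
eef_rot: [0.594, 0.804, -0.001, -0.001]
contact_force: [0.6, 0.3, 0.0]
opening: 0.91
finger_force: 0.0
```

>>> send_rows(motion=[{"x": 4.36,"y": 1.61,"z": 0,"rx": 0,"ry": 0,"rz": 0,"jaw": 8},{"x": 4.36,"y": 1.61,"z": 0,"rx": 0,"ry": 0,"rz": 0,"jaw": 8},{"x": 4.36,"y": 1.61,"z": 0,"rx": 0,"ry": 0,"rz": 0,"jaw": 8},{"x": 4.36,"y": 1.61,"z": 0,"rx": 0,"ry": 0,"rz": 0,"jaw": 8},{"x": 4.36,"y": 1.61,"z": 0,"rx": 0,"ry": 0,"rz": 0,"jaw": 8}])

```text
clock: 19.45
tool_pos: [0.5248, 0.3407, 0.2462]
eef_rot: [0.594, 0.804, -0.002, -0.0]
contact_force: [0.9, 0.3, 0.1]
opening: 0.91
finger_force: 0.0
```

>>> send_rows(motion=[{"x": 4.3,"y": 1.6,"z": 0,"rx": 0,"ry": 0,"rz": 0,"jaw": 8},{"x": 0,"y": 0,"z": 0,"rx": 0,"ry": 0,"rz": -0.132,"jaw": 8},{"x": 0,"y": 0,"z": 0,"rx": 0,"ry": 0,"rz": -0.132,"jaw": 8},{"x": 0,"y": 0,"z": 0,"rx": 0,"ry": 0,"rz": -0.132,"jaw": 8},{"x": 0,"y": 0,"z": 0,"rx": 0,"ry": 0,"rz": -0.132,"jaw": 8}])

```text
clock: 19.95
tool_pos: [0.5275, 0.3847, 0.2459]
eef_rot: [0.361, 0.933, -0.002, -0.001]
contact_force: [-0.6, 0.7, 0.1]
opening: 0.907
finger_force: 0.0
```

>>> send_rows(motion=[{"x": 0,"y": 0,"z": 0,"rx": 0,"ry": 0,"rz": -0.132,"jaw": 8},{"x": 0,"y": 0,"z": 0,"rx": 0,"ry": 0,"rz": -0.132,"jaw": 8},{"x": 0,"y": 0,"z": 0,"rx": 0,"ry": 0,"rz": -0.132,"jaw": 8},{"x": 0,"y": 0,"z": 0,"rx": 0,"ry": 0,"rz": -0.132,"jaw": 8},{"x": 0,"y": 0,"z": 0,"rx": 0,"ry": 0,"rz": -0.132,"jaw": 8}])

```text
clock: 20.45
tool_pos: [0.5276, 0.3846, 0.246]
eef_rot: [0.039, 0.999, -0.001, -0.001]
contact_force: [0.1, 0.1, -0.7]
opening: 0.909
finger_force: 0.0
```

```bash
python3 - <<'E'
from h import *
pose(); a=shot('wrist','w7.png')
E
```

```text
p [0.5276 0.3846 0.246 ] xaxis yaw 175.49 zax [-0.0025 -0.0024 -1.    ] q [-0.29  0.85 -0.85  1.45  0.67  1.15  0.24] t 20.45 F [ 0.1  0.1 -0.7] open 0.909 0.0
```

View pics/w7.png

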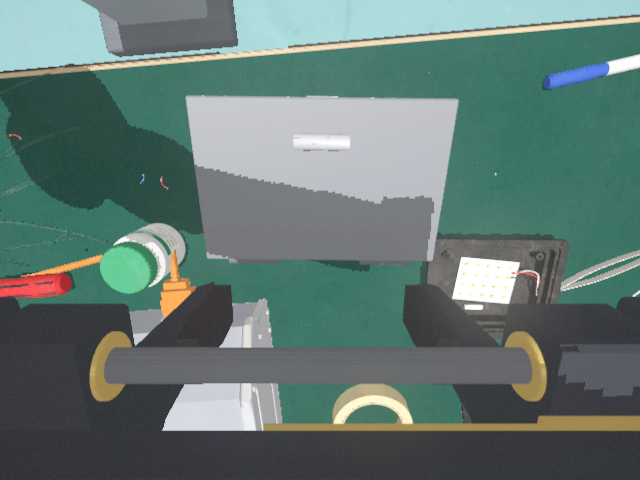

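```bash
python3 - <<'E'
from h import *
a=shot('wrist'); g=a['img'].max(2).astype(int)
print(g[142,285:360:2].tolist()); print(g[130:156,322].tolist())
for n,u,v,z in [('h',321.5,142.5,.088),('hl',293,142,.088),('hr',350.5,143,.088),('c1',187,96,.060),('c2',457,100,.06),('c3',433,261,.06),('c4',207,260,.06),('machine',280,360,.05)]: print(n,onz(a,u,v,z).round(4))
c=np.mean([onz(a,*q,.06) for q in [(187,96),(457,100),(433,261),(207,260)]],0); print(c.round(4))
E
```

```text
[202, 201, 203, 202, 194, 244, 245, 246, 245, 248, 249, 250, 250, 251, 252, 253, 252, 253, 253, 255, 255, 255, 255, 255, 255, 255, 255, 255, 255, 255, 255, 255, 255, 210, 201, 200, 202, 201]
[203, 203, 202, 197, 201, 219, 229, 235, 239, 245, 250, 254, 254, 251, 244, 236, 228, 221, 208, 188, 191, 202, 200, 200, 201, 200]
h [0.4572 0.392  0.088 ]
hl [0.4551 0.3688 0.088 ]
hr [0.4594 0.4156 0.088 ]
c1 [0.4098 0.2789 0.06  ]
c2 [0.4308 0.5118 0.06  ]
c3 [0.5773 0.4936 0.06  ]
c4 [0.5597 0.2715 0.06  ]
machine [0.6852 0.3295 0.05  ]
[0.4944 0.3889 0.06  ]
```

>>> send_rows(motion=[{"x": 3.5,"y": 0.1,"z": 0,"rx": 0,"ry": 0,"rz": 0.01,"jaw": 7.5},{"x": 3.58,"y": 0.09,"z": 2,"rx": 0,"ry": 0,"rz": 0,"jaw": 7.5},{"x": 0,"y": 0,"z": 4,"rx": 0,"ry": 0,"rz": 0,"jaw": 7.5},{"x": 0,"y": 0,"z": 4,"rx": 0,"ry": 0,"rz": 0,"jaw": 7.5},{"x": 0,"y": 0,"z": 3,"rx": 0,"ry": 0,"rz": 0,"jaw": 7.5}])

```text
clock: 21.05
tool_pos: [0.457, 0.3922, 0.115]
eef_rot: [0.049, 0.999, -0.002, -0.001]
contact_force: [0.7, -0.1, -0.2]
opening: 0.846
finger_force: 0.0
```

>>> send_rows(motion=[{"x": 0,"y": 0,"z": 2,"rx": 0,"ry": 0,"rz": 0,"jaw": 7},{"x": 0,"y": 0,"z": 1.6,"rx": 0,"ry": 0,"rz": 0,"jaw": 6},{"x": 0,"y": 0,"z": 0,"rx": 0,"ry": 0,"rz": 0,"jaw": 5.5},{"x": 0,"y": 0,"z": 0,"rx": 0,"ry": 0,"rz": 0,"jaw": 5.3},{"x": 0,"y": 0,"z": 0,"rx": 0,"ry": 0,"rz": 0,"jaw": 5.3}])

```text
clock: 21.55
tool_pos: [0.4584, 0.3941, 0.0829]
eef_rot: [0.048, 0.999, 0.001, 0.001]
contact_force: [0.1, 0.3, 0.2]
opening: 0.603
finger_force: 0.0
```

```bash
python3 - <<'E'
from h import *
pose(); delta([.4572,.392,.079]); shot('scene','s8.png'); shot('wrist','w8.png')
E
```

```text
p [0.4584 0.3941 0.0829] xaxis yaw 174.52 zax [ 0.0012  0.0012 -1.    ] q [-0.41  0.98 -0.7   1.73  0.88  0.77 -0.09] t 21.55 F [0.1 0.3 0.2] open 0.603 0.0
cm [ 0.1  -0.22  0.39]
```

View pics/s8.png

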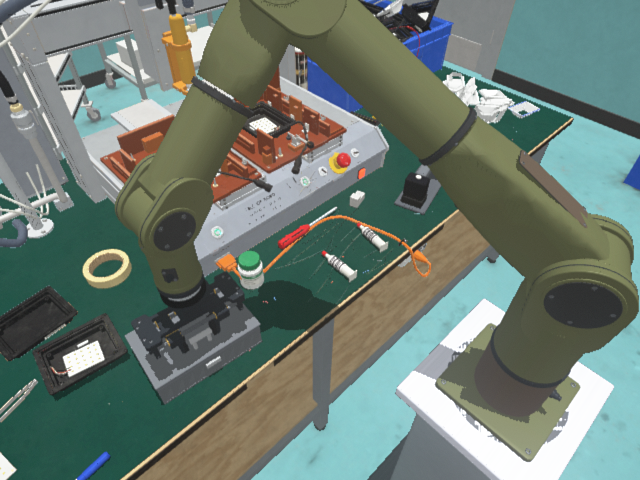

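>>> send_rows(motion=[{"x": 0.1,"y": -0.2,"z": 0.3,"rx": 0,"ry": 0,"rz": -0.005,"jaw": 5.2},{"x": 0,"y": 0,"z": 0,"rx": 0,"ry": 0,"rz": 0,"jaw": 5},{"x": 0,"y": 0,"z": 0,"rx": 0,"ry": 0,"rz": 0,"jaw": 4},{"x": 0,"y": 0,"z": 0,"rx": 0,"ry": 0,"rz": 0,"jaw": 4},{"x": 0,"y": 0,"z": 0,"rx": 0,"ry": 0,"rz": 0,"jaw": 4}], grip_force=20)

```text
clock: 22.15
tool_pos: [0.4569, 0.3926, 0.0791]
eef_rot: [0.045, 0.999, 0.001, 0.0]
contact_force: [0.3, 3.2, -2.1]
opening: 0.478
finger_force: 20.0
```

>>> send_rows(motion=[{"x": 0,"y": 0,"z": 0,"rx": 0,"ry": 0,"rz": 0,"jaw": 4},{"x": 0,"y": 0,"z": 0,"rx": 0,"ry": 0,"rz": 0,"jaw": 4},{"x": 0,"y": 0,"z": 0,"rx": 0,"ry": 0,"rz": 0,"jaw": 4},{"x": -0.16,"y": 0,"z": -0.55,"rx": 0,"ry": 0,"rz": 0,"jaw": 4},{"x": -0.2,"y": 0,"z": -0.58,"rx": 0,"ry": 0,"rz": 0,"jaw": 4}], grip_force=20)

```text
clock: 22.65
tool_pos: [0.4607, 0.3922, 0.0902]
eef_rot: [0.045, 0.999, 0.001, 0.0]
contact_force: [3.2, 6.1, -5.4]
opening: 0.48
finger_force: 20.0
```

```bash
python3 - <<'E'
from h import *
pose()
E
```

```text
p [0.4607 0.3922 0.0902] xaxis yaw 174.87 zax [ 3.0e-04  1.6e-03 -1.0e+00] q [-0.4   0.97 -0.71  1.73  0.87  0.78 -0.07] t 22.65 F [ 3.2  6.1 -5.4] open 0.48 20.004005972296
```

>>> send_rows(motion=[{"x": -0.47,"y": 0,"z": -1.09,"rx": 0,"ry": 0,"rz": 0,"jaw": 4},{"x": -0.58,"y": 0,"z": -1.04,"rx": 0,"ry": 0,"rz": 0,"jaw": 4},{"x": -0.67,"y": 0,"z": -0.98,"rx": 0,"ry": 0,"rz": 0,"jaw": 4},{"x": -0.77,"y": 0,"z": -0.91,"rx": 0,"ry": 0,"rz": 0,"jaw": 4},{"x": -0.86,"y": 0,"z": -0.82,"rx": 0,"ry": 0,"rz": 0,"jaw": 4}])

```text
clock: 23.15
tool_pos: [0.495, 0.3891, 0.1382]
eef_rot: [0.045, 0.999, 0.001, 0.001]
contact_force: [5.8, 7.8, -12.4]
opening: 0.483
finger_force: 21.3
```

>>> send_rows(motion=[{"x": -0.93,"y": 0,"z": -0.73,"rx": 0,"ry": 0,"rz": 0,"jaw": 4},{"x": -1.0,"y": 0,"z": -0.64,"rx": 0,"ry": 0,"rz": 0,"jaw": 4},{"x": -1.06,"y": 0,"z": -0.53,"rx": 0,"ry": 0,"rz": 0,"jaw": 4},{"x": -1.11,"y": 0,"z": -0.43,"rx": 0,"ry": 0,"rz": 0,"jaw": 4},{"x": -1.15,"y": 0,"z": -0.31,"rx": 0,"ry": 0,"rz": 0,"jaw": 4}])

```text
clock: 23.65
tool_pos: [0.5445, 0.3846, 0.1624]
eef_rot: [0.044, 0.999, 0.001, -0.002]
contact_force: [1.1, 9.5, -18.4]
opening: 0.487
finger_force: 20.0
```

>>> send_rows(motion=[{"x": -1.17,"y": 0,"z": -0.2,"rx": 0,"ry": 0,"rz": 0,"jaw": 4},{"x": -1.19,"y": 0,"z": -0.08,"rx": 0,"ry": 0,"rz": 0,"jaw": 4},{"x": -1.19,"y": 0,"z": 0.04,"rx": 0,"ry": 0,"rz": 0,"jaw": 4},{"x": -1.18,"y": 0,"z": 0.16,"rx": 0,"ry": 0,"rz": 0,"jaw": 4},{"x": -1.16,"y": 0,"z": 0.28,"rx": 0,"ry": 0,"rz": 0,"jaw": 4}])

```text
clock: 24.15
tool_pos: [0.5998, 0.3796, 0.1601]
eef_rot: [0.043, 0.999, -0.0, -0.005]
contact_force: [-5.6, 6.7, -10.9]
opening: 0.49
finger_force: 20.0
```

>>> send_rows(motion=[{"x": -0.57,"y": 0,"z": 0.18,"rx": 0,"ry": 0,"rz": 0,"jaw": 4},{"x": 0,"y": 0,"z": 0,"rx": 0,"ry": 0,"rz": 0,"jaw": 4},{"x": 0,"y": 0,"z": 0,"rx": 0,"ry": 0,"rz": 0,"jaw": 4},{"x": 0,"y": 0,"z": 0,"rx": 0,"ry": 0,"rz": 0,"jaw": 4},{"x": 0,"y": 0,"z": 0,"rx": 0,"ry": 0,"rz": 0,"jaw": 4}])

```text
clock: 24.65
tool_pos: [0.606, 0.3791, 0.1581]
eef_rot: [0.043, 0.999, -0.0, -0.004]
contact_force: [-2.9, 7.0, -11.1]
opening: 0.491
finger_force: 20.0
```

```bash
python3 - <<'E'
from h import *
pose(); shot('scene','s9.png')
E
```

```text
p [0.606  0.3791 0.1581] xaxis yaw 175.07 zax [-8.3e-03 -2.0e-04 -1.0e+00] q [-0.27  1.02 -0.8   1.31  0.74  1.12  0.34] t 24.65 F [ -2.9   7.  -11.1] open 0.491 20.001243017613888
```

View pics/s9.png

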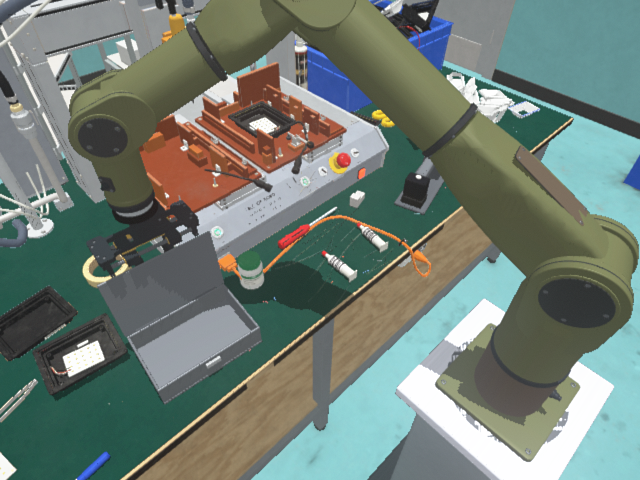

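>>> send_rows(motion=[{"x": 0,"y": 0,"z": 0,"rx": 0,"ry": 0,"rz": 0,"jaw": 5},{"x": 0,"y": 0,"z": 0,"rx": 0,"ry": 0,"rz": 0,"jaw": 6},{"x": 0,"y": 0,"z": 0,"rx": 0,"ry": 0,"rz": 0,"jaw": 6},{"x": 0,"y": 0,"z": 0,"rx": 0,"ry": 0,"rz": 0,"jaw": 6},{"x": 0,"y": 0,"z": -1,"rx": 0,"ry": 0,"rz": 0,"jaw": 6}])

```text
clock: 25.2
tool_pos: [0.6101, 0.3766, 0.1703]
eef_rot: [0.045, 0.999, -0.001, -0.001]
contact_force: [-0.7, -0.7, -0.5]
opening: 0.678
finger_force: 0.0
```

>>> send_rows(motion=[{"x": 0,"y": 0,"z": -3,"rx": 0,"ry": 0,"rz": 0,"jaw": 6},{"x": 0,"y": 0,"z": -4,"rx": 0,"ry": 0,"rz": 0,"jaw": 6},{"x": 0,"y": 0,"z": -4,"rx": 0,"ry": 0,"rz": 0,"jaw": 6},{"x": 0.7,"y": -4.3,"z": 0,"rx": 0,"ry": 0,"rz": 0,"jaw": 6},{"x": 0.7,"y": -4.3,"z": 0,"rx": 0,"ry": 0,"rz": 0,"jaw": 6}])

```text
clock: 25.7
tool_pos: [0.5885, 0.2946, 0.2839]
eef_rot: [0.044, 0.999, 0.002, 0.002]
contact_force: [1.0, -1.6, -0.7]
opening: 0.682
finger_force: 0.0
```

>>> send_rows(motion=[{"x": 0.7,"y": -4.3,"z": 0,"rx": 0,"ry": 0,"rz": 0,"jaw": 6},{"x": 0.7,"y": -4.3,"z": 0,"rx": 0,"ry": 0,"rz": 0,"jaw": 6},{"x": 0.7,"y": -4.3,"z": 0,"rx": 0,"ry": 0,"rz": 0,"jaw": 6},{"x": 0.7,"y": -4.3,"z": 0,"rx": 0,"ry": 0,"rz": 0,"jaw": 6},{"x": 0.7,"y": -4.3,"z": 0,"rx": 0,"ry": 0,"rz": 0,"jaw": 6}])

```text
clock: 26.2
tool_pos: [0.5341, 0.0807, 0.2822]
eef_rot: [0.045, 0.999, -0.0, 0.001]
contact_force: [0.3, -0.1, 0.4]
opening: 0.683
finger_force: 0.0
```

>>> send_rows(motion=[{"x": 0.7,"y": -4.3,"z": 0,"rx": 0,"ry": 0,"rz": 0,"jaw": 6},{"x": 0,"y": 0,"z": 2,"rx": 0,"ry": 0,"rz": 0,"jaw": 6},{"x": 0,"y": 0,"z": 1,"rx": 0,"ry": 0,"rz": 0,"jaw": 6},{"x": 0,"y": 0,"z": 0,"rx": 0,"ry": 0,"rz": 0,"jaw": 6},{"x": 0,"y": 0,"z": 0,"rx": 0,"ry": 0,"rz": 0,"jaw": 6}])

```text
clock: 26.7
tool_pos: [0.524, 0.042, 0.2519]
eef_rot: [0.044, 0.999, 0.001, 0.0]
contact_force: [0.0, 1.0, 0.4]
opening: 0.684
finger_force: 0.0
```

```bash
python3 - <<'E'
from h import *
pose(); a=shot('wrist','w10.png')
u,v=proj(a,[.449,.036,.011]); print(u,v); u,v=int(u),int(v)
syr(a,(u-90,u+90,max(v-110,0),min(v+110,290)))
E
```

```text
p [0.524  0.042  0.2519] xaxis yaw 175.0 zax [ 9.e-04  1.e-03 -1.e+00] q [ 0.37  0.7  -0.93  1.84  0.68  0.96  0.63] t 26.7 F [0.  1.  0.4] open 0.684 0.0
305.8312876056476 138.48878841933163
syr mid [0.3649 0.0421] rect [0.3631 0.0425] [176.   31.4] yaw -92.3 len 0.1765h.py:33: RuntimeWarning: Mean of empty slice.
  r=np.where((red)&(l==i)); rp=onz(a,r[1].mean(),r[0].mean(),z)[:2]
  ret = ret.dtype.type(ret / rcount)
```

```bash
sed -i "s/i=1+np.argmax(st\[1:,4\])/i=1+np.argmax([((l==k)\&red).sum() for k in range(1,n)])/" h.py
python3 - <<'E'
from h import *
a=shot('wrist')
syr(a,(220,390,60,260)); t=shot('top'); syr(t,(365,405,240,312))
E
```

```text
syr mid [0.5785 0.0441] rect [0.5771 0.0445] [83.1 13.3] yaw -92.1 len 0.083
syr mid [ 0.4576 -0.1107] rect [ 0.4576 -0.1109] [ 23.8 106.3] yaw 169.8 len 0.1063
```

```bash
python3 - <<'E'
from h import *
a=shot('wrist'); print(proj(a,[.39,.036,.011]),proj(a,[.515,.036,.011]))
v0=int(proj(a,[.385,.036,.011])[1]);v1=int(proj(a,[.52,.036,.011])[1])
m,ax=syr(a,(230,380,max(v0,0),v1)); delta([*m,.015])
E
```

```text
(np.float64(300.35833726275433), np.float64(76.69144283371119)) (np.float64(312.09643633433006), np.float64(200.68435316454426))
syr mid [0.4468 0.0221] rect [0.4468 0.0209] [ 26.2 108.1] yaw 178.5 len 0.1081
cm [ 7.55 -2.62 23.67]
```

>>> send_rows(motion=[{"x": 3.8,"y": -1.3,"z": 3,"rx": 0,"ry": 0,"rz": 0,"jaw": 6},{"x": 3.75,"y": -1.3,"z": 3,"rx": 0,"ry": 0,"rz": 0,"jaw": 6},{"x": 0,"y": 0,"z": 4,"rx": 0,"ry": 0,"rz": -0.061,"jaw": 6},{"x": 0,"y": 0,"z": 4.5,"rx": 0,"ry": 0,"rz": 0,"jaw": 6},{"x": 0,"y": 0,"z": 4,"rx": 0,"ry": 0,"rz": 0,"jaw": 6}])

```text
clock: 27.4
tool_pos: [0.4467, 0.0215, 0.0652]
eef_rot: [0.014, 1.0, 0.0, 0.0]
contact_force: [1.4, -0.5, -0.5]
opening: 0.682
finger_force: 0.0
```

>>> send_rows(motion=[{"x": 0,"y": 0,"z": 3,"rx": 0,"ry": 0,"rz": 0,"jaw": 6},{"x": 0,"y": 0,"z": 1.5,"rx": 0,"ry": 0,"rz": 0,"jaw": 6},{"x": 0,"y": 0,"z": 0.5,"rx": 0,"ry": 0,"rz": 0,"jaw": 6},{"x": 0,"y": 0,"z": 0,"rx": 0,"ry": 0,"rz": 0,"jaw": 4},{"x": 0,"y": 0,"z": 0,"rx": 0,"ry": 0,"rz": 0,"jaw": 1}], grip_force=12)

```text
clock: 27.9
tool_pos: [0.4469, 0.0215, 0.0171]
eef_rot: [0.014, 1.0, 0.0, 0.001]
contact_force: [0.5, -1.0, 0.9]
opening: 0.519
finger_force: 0.0
```

>>> send_rows(motion=[{"x": 0,"y": 0,"z": 0,"rx": 0,"ry": 0,"rz": 0,"jaw": 1},{"x": 0,"y": 0,"z": 0,"rx": 0,"ry": 0,"rz": 0,"jaw": 1},{"x": 0,"y": 0,"z": 0,"rx": 0,"ry": 0,"rz": 0,"jaw": 1},{"x": 0,"y": 0,"z": 0,"rx": 0,"ry": 0,"rz": 0,"jaw": 1},{"x": 0,"y": 0,"z": 0,"rx": 0,"ry": 0,"rz": 0,"jaw": 1}], grip_force=12)

```text
clock: 28.4
tool_pos: [0.4466, 0.0212, 0.0166]
eef_rot: [0.014, 1.0, -0.0, 0.0]
contact_force: [0.1, -0.2, 4.6]
opening: 0.229
finger_force: 12.0
```

```bash
python3 - <<'E'
from h import *
pose()
E
```

```text
p [0.4466 0.0212 0.0166] xaxis yaw 178.35 zax [ 9.e-04 -0.e+00 -1.e+00] q [ 0.16  0.99 -0.51  2.22  1.57  0.42 -0.16] t 28.4 F [ 0.1 -0.2  4.6] open 0.229 11.995662011540844
```

>>> send_rows(motion=[{"x": 0,"y": 0,"z": -1,"rx": 0,"ry": 0,"rz": 0,"jaw": 1},{"x": 0,"y": 0,"z": -3,"rx": 0,"ry": 0,"rz": 0,"jaw": 1},{"x": 0,"y": 0,"z": -4,"rx": 0,"ry": 0,"rz": 0,"jaw": 1},{"x": 0,"y": 0,"z": -4,"rx": 0,"ry": 0,"rz": 0,"jaw": 1},{"x": 0,"y": 0,"z": -4,"rx": 0,"ry": 0,"rz": 0,"jaw": 1}], grip_force=15)

```text
clock: 28.9
tool_pos: [0.4454, 0.0212, 0.1777]
eef_rot: [0.014, 1.0, -0.0, -0.001]
contact_force: [0.6, -0.6, -0.6]
opening: 0.231
finger_force: 15.0
```

>>> send_rows(motion=[{"x": -0.4,"y": 4.1,"z": -2,"rx": 0,"ry": 0,"rz": 0,"jaw": 1},{"x": -0.4,"y": 4.1,"z": -2,"rx": 0,"ry": 0,"rz": 0,"jaw": 1},{"x": -0.4,"y": 4.15,"z": 0,"rx": 0,"ry": 0,"rz": 0,"jaw": 1},{"x": -0.4,"y": 4.15,"z": 0,"rx": 0,"ry": 0,"rz": 0,"jaw": 1},{"x": -0.4,"y": 4.15,"z": 0,"rx": 0,"ry": 0,"rz": 0,"jaw": 1}])

```text
clock: 29.4
tool_pos: [0.472, 0.2281, 0.2163]
eef_rot: [0.014, 1.0, -0.0, -0.0]
contact_force: [1.2, -0.5, -0.9]
opening: 0.229
finger_force: 15.0
```

>>> send_rows(motion=[{"x": -0.45,"y": 4.15,"z": 0,"rx": 0,"ry": 0,"rz": 0,"jaw": 1},{"x": -0.45,"y": 4.15,"z": 0,"rx": 0,"ry": 0,"rz": 0,"jaw": 1},{"x": -0.45,"y": 4.15,"z": 0,"rx": 0,"ry": 0,"rz": 0,"jaw": 1},{"x": -0.45,"y": 4.15,"z": 0,"rx": 0,"ry": 0,"rz": 0,"jaw": 1},{"x": -0.45,"y": 4.1,"z": 0,"rx": 0,"ry": 0,"rz": 0.058,"jaw": 1}])

```text
clock: 29.9
tool_pos: [0.5004, 0.4343, 0.2156]
eef_rot: [0.044, 0.999, -0.001, -0.0]
contact_force: [1.2, -0.3, -0.3]
opening: 0.23
finger_force: 15.0
```

>>> send_rows(motion=[{"x": 0,"y": 0,"z": 2,"rx": 0,"ry": 0,"rz": 0,"jaw": 1},{"x": 0,"y": 0,"z": 4,"rx": 0,"ry": 0,"rz": 0,"jaw": 1},{"x": 0,"y": 0,"z": 3,"rx": 0,"ry": 0,"rz": 0,"jaw": 1},{"x": 0,"y": 0,"z": 0,"rx": 0,"ry": 0,"rz": 0,"jaw": 1},{"x": 0,"y": 0,"z": 0,"rx": 0,"ry": 0,"rz": 0,"jaw": 1}])

```text
clock: 30.4
tool_pos: [0.5004, 0.4332, 0.1263]
eef_rot: [0.043, 0.999, -0.0, -0.0]
contact_force: [-0.5, -0.2, -0.0]
opening: 0.228
finger_force: 15.0
```

```bash
python3 - <<'E'
from h import *
pose(); delta([.500,.4335,.0235]); shot('scene','s10.png'); shot('wrist','w11.png')
E
```

```text
p [0.5004 0.4332 0.1263] xaxis yaw 175.04 zax [-9.e-04 -4.e-04 -1.e+00] q [-0.44  0.97 -0.69  1.53  0.72  0.91  0.12] t 30.4 F [-0.5 -0.2 -0. ] open 0.228 14.994572665309533
cm [ 0.03  0.03 10.28]
```

Opening still at 2 cm, so the syringe is held. Lowering it into the box.

>>> send_rows(motion=[{"x": 0,"y": 0,"z": 3,"rx": 0,"ry": 0,"rz": 0,"jaw": 1},{"x": 0,"y": 0,"z": 3,"rx": 0,"ry": 0,"rz": 0,"jaw": 1},{"x": 0,"y": 0,"z": 2,"rx": 0,"ry": 0,"rz": 0,"jaw": 1},{"x": 0,"y": 0,"z": 1.3,"rx": 0,"ry": 0,"rz": 0,"jaw": 1},{"x": 0,"y": 0,"z": 0.7,"rx": 0,"ry": 0,"rz": 0,"jaw": 1}])

```text
clock: 31.0
tool_pos: [0.5008, 0.4335, 0.026]
eef_rot: [0.043, 0.999, 0.0, 0.0]
contact_force: [-0.3, -0.9, 0.0]
opening: 0.231
finger_force: 15.0
```

>>> send_rows(motion=[{"x": 0,"y": 0,"z": 0.2,"rx": 0,"ry": 0,"rz": 0,"jaw": 1},{"x": 0,"y": 0,"z": 0.1,"rx": 0,"ry": 0,"rz": 0,"jaw": 1},{"x": 0,"y": 0,"z": 0,"rx": 0,"ry": 0,"rz": 0,"jaw": 2.3},{"x": 0,"y": 0,"z": 0,"rx": 0,"ry": 0,"rz": 0,"jaw": 3.5},{"x": 0,"y": 0,"z": 0,"rx": 0,"ry": 0,"rz": 0,"jaw": 4.2}])

```text
clock: 31.5
tool_pos: [0.5009, 0.4335, 0.0239]
eef_rot: [0.043, 0.999, 0.0, 0.0]
contact_force: [-0.3, 0.2, -1.2]
opening: 0.421
finger_force: 0.0
```

>>> send_rows(motion=[{"x": 0,"y": 0,"z": 0,"rx": 0,"ry": 0,"rz": 0,"jaw": 4.2},{"x": 0,"y": 0,"z": -1,"rx": 0,"ry": 0,"rz": 0,"jaw": 4.2},{"x": 0,"y": 0,"z": -3,"rx": 0,"ry": 0,"rz": 0,"jaw": 4.2},{"x": 0,"y": 0,"z": -4,"rx": 0,"ry": 0,"rz": 0,"jaw": 4.2},{"x": 0,"y": 0,"z": -4,"rx": 0,"ry": 0,"rz": 0,"jaw": 5}])

```text
clock: 32.0
tool_pos: [0.5003, 0.4332, 0.145]
eef_rot: [0.043, 0.999, -0.0, -0.0]
contact_force: [0.6, 0.0, 0.0]
opening: 0.549
finger_force: 0.0
```

```bash
python3 - <<'E'
from h import *
pose(); t=shot('top'); syr(t,(365,405,240,312)); delta([.528,-.1,.25])
E
```

```text
p [0.5003 0.4332 0.145 ] xaxis yaw 175.05 zax [-6.e-04 -2.e-04 -1.e+00] q [-0.43  0.95 -0.7   1.52  0.7   0.94  0.13] t 32.0 F [0.6 0.  0. ] open 0.549 0.0
syr mid [ 0.4576 -0.1106] rect [ 0.4577 -0.1102] [ 24.  106.4] yaw 171.2 len 0.1063
cm [ -7.28 -53.16 -10.21]
```

>>> send_rows(motion=[{"x": 0,"y": 0,"z": -4,"rx": 0,"ry": 0,"rz": 0,"jaw": 6},{"x": 0,"y": 0,"z": -4,"rx": 0,"ry": 0,"rz": 0,"jaw": 6},{"x": 0,"y": -4.2,"z": 0,"rx": 0,"ry": 0,"rz": 0,"jaw": 6},{"x": 0,"y": -4.2,"z": 0,"rx": 0,"ry": 0,"rz": 0,"jaw": 6},{"x": 0,"y": -4.2,"z": 0,"rx": 0,"ry": 0,"rz": 0,"jaw": 6}])

```text
clock: 32.55
tool_pos: [0.4895, 0.3065, 0.2242]
eef_rot: [0.043, 0.999, 0.0, 0.001]
contact_force: [0.2, -0.7, 0.5]
opening: 0.68
finger_force: 0.0
```

>>> send_rows(motion=[{"x": -0.1,"y": -4.2,"z": 0,"rx": 0,"ry": 0,"rz": 0,"jaw": 6},{"x": -0.1,"y": -4.2,"z": 0,"rx": 0,"ry": 0,"rz": 0,"jaw": 6},{"x": -0.1,"y": -4.2,"z": 0,"rx": 0,"ry": 0,"rz": 0,"jaw": 6},{"x": -0.1,"y": -4.2,"z": 0,"rx": 0,"ry": 0,"rz": 0,"jaw": 6},{"x": -0.1,"y": -4.2,"z": 0,"rx": 0,"ry": 0,"rz": 0,"jaw": 6}])

```text
clock: 33.05
tool_pos: [0.4763, 0.0965, 0.2239]
eef_rot: [0.043, 0.999, -0.0, 0.001]
contact_force: [0.9, -0.4, 0.7]
opening: 0.677
finger_force: 0.0
```

>>> send_rows(motion=[{"x": 0,"y": -4.2,"z": 0,"rx": 0,"ry": 0,"rz": 0,"jaw": 6},{"x": 0,"y": -4.2,"z": 0,"rx": 0,"ry": 0,"rz": 0,"jaw": 6},{"x": 0,"y": -4.2,"z": 0,"rx": 0,"ry": 0,"rz": 0,"jaw": 6},{"x": 0,"y": -4.1,"z": 0,"rx": 0,"ry": 0,"rz": 0,"jaw": 6},{"x": 0,"y": 0,"z": 2,"rx": 0,"ry": 0,"rz": 0.076,"jaw": 6}])

```text
clock: 33.55
tool_pos: [0.4619, -0.0763, 0.2041]
eef_rot: [0.088, 0.996, -0.002, 0.001]
contact_force: [0.4, 0.6, 0.3]
opening: 0.679
finger_force: 0.0
```

>>> send_rows(motion=[{"x": 0,"y": 0,"z": 4,"rx": 0,"ry": 0,"rz": 0,"jaw": 6},{"x": 0,"y": 0,"z": 4,"rx": 0,"ry": 0,"rz": 0,"jaw": 6},{"x": 0,"y": 0,"z": 0,"rx": 0,"ry": 0,"rz": 0,"jaw": 6},{"x": 0,"y": 0,"z": 0,"rx": 0,"ry": 0,"rz": 0,"jaw": 6},{"x": 0,"y": 0,"z": 0,"rx": 0,"ry": 0,"rz": 0,"jaw": 6}])

```text
clock: 34.05
tool_pos: [0.4632, -0.0678, 0.1251]
eef_rot: [0.081, 0.997, 0.0, 0.002]
contact_force: [0.3, -0.1, 0.0]
opening: 0.678
finger_force: 0.0
```

```bash
python3 - <<'E'
from h import *
pose(); delta([.458,-.1105,.0165])
E
```

```text
p [ 0.4632 -0.0678  0.1251] xaxis yaw 170.7 zax [ 3.1e-03  1.0e-04 -1.0e+00] q [ 0.43  0.78 -0.62  2.13  0.94  0.53  0.5 ] t 34.05 F [ 0.3 -0.1  0. ] open 0.678 0.0
cm [-0.14 -4.3  10.85]
```

>>> send_rows(motion=[{"x": -0.1,"y": -2.15,"z": 0,"rx": 0,"ry": 0,"rz": 0,"jaw": 6},{"x": 0,"y": -2.15,"z": 0,"rx": 0,"ry": 0,"rz": 0,"jaw": 6},{"x": 0,"y": 0,"z": 3,"rx": 0,"ry": 0,"rz": 0,"jaw": 6},{"x": 0,"y": 0,"z": 3,"rx": 0,"ry": 0,"rz": 0,"jaw": 6},{"x": 0,"y": 0,"z": 2,"rx": 0,"ry": 0,"rz": 0,"jaw": 6}])

```text
clock: 34.55
tool_pos: [0.4574, -0.1113, 0.0438]
eef_rot: [0.082, 0.997, 0.0, 0.002]
contact_force: [-0.4, -0.9, -0.8]
opening: 0.682
finger_force: 0.0
```

>>> send_rows(motion=[{"x": 0,"y": 0,"z": 1.6,"rx": 0,"ry": 0,"rz": 0,"jaw": 6},{"x": 0,"y": 0,"z": 0.8,"rx": 0,"ry": 0,"rz": 0,"jaw": 6},{"x": 0,"y": 0,"z": 0.4,"rx": 0,"ry": 0,"rz": 0,"jaw": 6},{"x": 0,"y": 0,"z": 0,"rx": 0,"ry": 0,"rz": 0,"jaw": 4},{"x": 0,"y": 0,"z": 0,"rx": 0,"ry": 0,"rz": 0,"jaw": 1}], grip_force=12)

```text
clock: 35.05
tool_pos: [0.4569, -0.111, 0.0163]
eef_rot: [0.081, 0.997, 0.0, 0.001]
contact_force: [0.2, -0.0, -0.3]
opening: 0.523
finger_force: 0.0
```

>>> send_rows(motion=[{"x": 0,"y": 0,"z": 0,"rx": 0,"ry": 0,"rz": 0,"jaw": 1},{"x": 0,"y": 0,"z": 0,"rx": 0,"ry": 0,"rz": 0,"jaw": 1},{"x": 0,"y": 0,"z": 0,"rx": 0,"ry": 0,"rz": 0,"jaw": 1},{"x": 0,"y": 0,"z": 0,"rx": 0,"ry": 0,"rz": 0,"jaw": 1},{"x": 0,"y": 0,"z": 0,"rx": 0,"ry": 0,"rz": 0,"jaw": 1}], grip_force=15)

```text
clock: 35.55
tool_pos: [0.4563, -0.1109, 0.0155]
eef_rot: [0.081, 0.997, -0.0, 0.0]
contact_force: [0.7, 0.7, 3.0]
opening: 0.233
finger_force: 15.0
```

```bash
python3 - <<'E'
from h import *
pose(); delta([.492,.3437,.2])
E
```

```text
p [ 0.4563 -0.1109  0.0155] xaxis yaw 170.68 zax [ 5.e-04 -1.e-04 -1.e+00] q [ 0.35  0.96 -0.34  2.16  1.39  0.28  0.17] t 35.55 F [0.7 0.7 3. ] open 0.233 14.992961653042585
cm [  3.83  45.44 -18.46]
```

>>> send_rows(motion=[{"x": 0,"y": 0,"z": -1,"rx": 0,"ry": 0,"rz": 0,"jaw": 1},{"x": 0,"y": 0,"z": -3,"rx": 0,"ry": 0,"rz": 0,"jaw": 1},{"x": 0,"y": 0,"z": -4,"rx": 0,"ry": 0,"rz": 0,"jaw": 1},{"x": 0,"y": 0,"z": -4,"rx": 0,"ry": 0,"rz": 0,"jaw": 1},{"x": 0,"y": 0,"z": -4,"rx": 0,"ry": 0,"rz": 0,"jaw": 1}])

```text
clock: 36.05
tool_pos: [0.4553, -0.1108, 0.1766]
eef_rot: [0.081, 0.997, 0.0, -0.001]
contact_force: [0.7, -0.7, -0.5]
opening: 0.227
finger_force: 15.0
```

>>> send_rows(motion=[{"x": 0.3,"y": 4,"z": -2,"rx": 0,"ry": 0,"rz": 0,"jaw": 1},{"x": 0.3,"y": 4,"z": -2,"rx": 0,"ry": 0,"rz": 0,"jaw": 1},{"x": 0.3,"y": 4,"z": 0,"rx": 0,"ry": 0,"rz": 0,"jaw": 1},{"x": 0.3,"y": 4,"z": 0,"rx": 0,"ry": 0,"rz": 0,"jaw": 1},{"x": 0.3,"y": 4,"z": 0,"rx": 0,"ry": 0,"rz": 0,"jaw": 1}])

```text
clock: 36.55
tool_pos: [0.4734, 0.0901, 0.2153]
eef_rot: [0.081, 0.997, -0.0, -0.0]
contact_force: [-0.2, -0.1, -0.4]
opening: 0.23
finger_force: 15.0
```

>>> send_rows(motion=[{"x": 0.3,"y": 4,"z": 0,"rx": 0,"ry": 0,"rz": 0,"jaw": 1},{"x": 0.3,"y": 4,"z": 0,"rx": 0,"ry": 0,"rz": 0,"jaw": 1},{"x": 0.3,"y": 4,"z": 0,"rx": 0,"ry": 0,"rz": 0,"jaw": 1},{"x": 0.3,"y": 4,"z": 0,"rx": 0,"ry": 0,"rz": 0,"jaw": 1},{"x": 0.3,"y": 4,"z": 0,"rx": 0,"ry": 0,"rz": 0,"jaw": 1}])

```text
clock: 37.05
tool_pos: [0.4909, 0.2899, 0.2149]
eef_rot: [0.081, 0.997, -0.001, -0.0]
contact_force: [-0.2, 0.6, -0.6]
opening: 0.231
finger_force: 15.0
```

>>> send_rows(motion=[{"x": 0.4,"y": 4,"z": 0,"rx": 0,"ry": 0,"rz": 0,"jaw": 1},{"x": 0.4,"y": 1.4,"z": 0,"rx": 0,"ry": 0,"rz": 0,"jaw": 1},{"x": 0,"y": 0,"z": 0,"rx": 0,"ry": 0,"rz": -0.076,"jaw": 1},{"x": 0,"y": 0,"z": 0,"rx": 0,"ry": 0,"rz": 0,"jaw": 1},{"x": 0,"y": 0,"z": 0,"rx": 0,"ry": 0,"rz": 0,"jaw": 1}])

```text
clock: 37.55
tool_pos: [0.4922, 0.3419, 0.2148]
eef_rot: [0.045, 0.999, -0.001, -0.0]
contact_force: [0.4, -1.0, -0.7]
opening: 0.229
finger_force: 15.0
```

```bash
python3 - <<'E'
from h import *
pose(); delta([.493,.3437,.0235]); a=shot('wrist','w12.png')
E
```

```text
p [0.4922 0.3419 0.2148] xaxis yaw 174.88 zax [-6.0e-04 -1.8e-03 -1.0e+00] q [-0.28  0.78 -0.73  1.67  0.62  0.94  0.23] t 37.55 F [ 0.4 -1.  -0.7] open 0.229 14.992033261223696
cm [-0.07  0.22 19.13]
```

>>> send_rows(motion=[{"x": 0,"y": 0.4,"z": 2,"rx": 0,"ry": 0,"rz": 0,"jaw": 1},{"x": 0,"y": 0,"z": 4,"rx": 0,"ry": 0,"rz": 0,"jaw": 1},{"x": 0,"y": 0,"z": 4,"rx": 0,"ry": 0,"rz": 0,"jaw": 1},{"x": 0,"y": 0,"z": 4,"rx": 0,"ry": 0,"rz": 0,"jaw": 1},{"x": 0,"y": 0,"z": 2.5,"rx": 0,"ry": 0,"rz": 0,"jaw": 1}])

```text
clock: 38.1
tool_pos: [0.492, 0.345, 0.0476]
eef_rot: [0.044, 0.999, -0.002, -0.001]
contact_force: [0.6, 0.2, -1.0]
opening: 0.234
finger_force: 15.0
```

>>> send_rows(motion=[{"x": 0,"y": 0,"z": 1.5,"rx": 0,"ry": 0,"rz": 0,"jaw": 1},{"x": 0,"y": 0,"z": 0.7,"rx": 0,"ry": 0,"rz": 0,"jaw": 1},{"x": 0,"y": 0,"z": 0.4,"rx": 0,"ry": 0,"rz": 0,"jaw": 1},{"x": 0,"y": 0,"z": 0.1,"rx": 0,"ry": 0,"rz": 0,"jaw": 1},{"x": 0,"y": 0,"z": 0,"rx": 0,"ry": 0,"rz": 0,"jaw": 1}])

```text
clock: 38.6
tool_pos: [0.4931, 0.3477, 0.0243]
eef_rot: [0.044, 0.999, 0.001, 0.001]
contact_force: [0.2, 0.7, -0.0]
opening: 0.233
finger_force: 15.0
```

>>> send_rows(motion=[{"x": 0,"y": 0,"z": 0,"rx": 0,"ry": 0,"rz": 0,"jaw": 2.3},{"x": 0,"y": 0,"z": 0,"rx": 0,"ry": 0,"rz": 0,"jaw": 3.5},{"x": 0,"y": 0,"z": 0,"rx": 0,"ry": 0,"rz": 0,"jaw": 4.2},{"x": 0,"y": 0,"z": 0,"rx": 0,"ry": 0,"rz": 0,"jaw": 4.2},{"x": 0,"y": 0,"z": -1,"rx": 0,"ry": 0,"rz": 0,"jaw": 4.2}])

```text
clock: 39.1
tool_pos: [0.4919, 0.3466, 0.0326]
eef_rot: [0.043, 0.999, -0.001, -0.001]
contact_force: [0.3, -0.6, 0.0]
opening: 0.474
finger_force: 0.0
```

>>> send_rows(motion=[{"x": 0,"y": 0,"z": -4,"rx": 0,"ry": 0,"rz": 0,"jaw": 4.2},{"x": 0,"y": 0,"z": -4.5,"rx": 0,"ry": 0,"rz": 0,"jaw": 4.2},{"x": 0,"y": 0,"z": -4.5,"rx": 0,"ry": 0,"rz": 0,"jaw": 6},{"x": 0,"y": 0,"z": -4.5,"rx": 0,"ry": 0,"rz": 0,"jaw": 6},{"x": 0,"y": 0,"z": -4.5,"rx": 0,"ry": 0,"rz": 0,"jaw": 6}])

```text
clock: 39.6
tool_pos: [0.492, 0.3471, 0.2559]
eef_rot: [0.043, 0.999, 0.0, 0.0]
contact_force: [0.2, 1.0, -0.7]
opening: 0.678
finger_force: 0.0
```

>>> send_rows(motion=[{"x": 0,"y": 0,"z": -3,"rx": 0,"ry": 0,"rz": 0,"jaw": 6},{"x": 0,"y": 1.5,"z": 0,"rx": 0,"ry": 0,"rz": 0,"jaw": 6},{"x": 0,"y": 1.5,"z": 0,"rx": 0,"ry": 0,"rz": 0,"jaw": 6},{"x": 0,"y": 0,"z": 0,"rx": 0,"ry": 0,"rz": 0,"jaw": 6},{"x": 0,"y": 0,"z": 0,"rx": 0,"ry": 0,"rz": 0,"jaw": 6}])

```text
clock: 40.1
tool_pos: [0.4947, 0.3768, 0.2834]
eef_rot: [0.043, 0.999, -0.0, -0.0]
contact_force: [-0.5, -0.1, 0.3]
opening: 0.682
finger_force: 0.0
```

```bash
python3 - <<'E'
from h import *
pose(); a=shot('wrist','w13.png'); s=shot('scene'); cv2.imwrite('pics/comb.png',np.hstack([a['img'][0:300,120:520],s['img'][200:410,60:300][:, :, :] if 0 else cv2.resize(s['img'][200:410,80:360],(400,300))])[:,:,::-1])
delta([.606,.379,.25])
E
```

```text
p [0.4947 0.3768 0.2834] xaxis yaw 175.07 zax [-2.e-04 -8.e-04 -1.e+00] q [-0.32  0.74 -0.77  1.52  0.55  1.11  0.28] t 40.1 F [-0.5 -0.1  0.3] open 0.682 0.0
cm [-11.02   1.26   3.31]
```

View pics/comb.png

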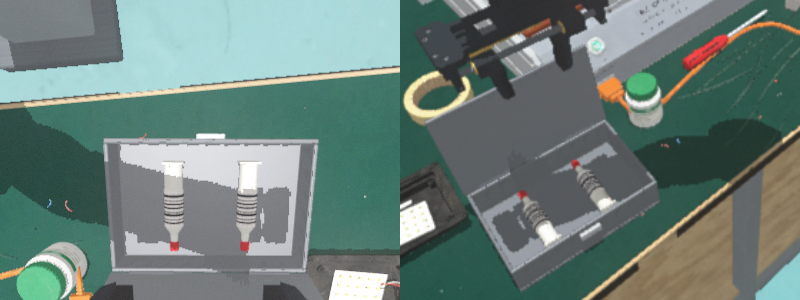

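Both syringes lie in the box, at about (174,205) and (248,205), and the lid stands upright. Regrasping the handle.

>>> send_rows(motion=[{"x": -3.7,"y": 0.42,"z": 0,"rx": 0,"ry": 0,"rz": 0,"jaw": 6},{"x": -3.7,"y": 0.42,"z": 0,"rx": 0,"ry": 0,"rz": 0,"jaw": 6},{"x": -3.6,"y": 0.42,"z": 0,"rx": 0,"ry": 0,"rz": 0,"jaw": 6},{"x": 0,"y": 0,"z": 0,"rx": 0,"ry": 0,"rz": 0,"jaw": 6},{"x": 0,"y": 0,"z": 0,"rx": 0,"ry": 0,"rz": 0,"jaw": 6}])

```text
clock: 40.7
tool_pos: [0.6059, 0.3792, 0.2824]
eef_rot: [0.044, 0.999, -0.0, -0.001]
contact_force: [-1.0, -0.5, 0.2]
opening: 0.681
finger_force: 0.0
```

```bash
python3 - <<'E'
from h import *
pose(); delta([.606,.379,.158]); s=shot('scene'); h=cv2.cvtColor(s['img'],cv2.COLOR_RGB2HSV)
E
```

```text
p [0.6059 0.3792 0.2824] xaxis yaw 174.94 zax [-1.5e-03 -8.0e-04 -1.0e+00] q [-0.31  0.87 -0.75  1.19  0.57  1.28  0.46] t 40.7 F [-1.  -0.5  0.2] open 0.681 0.0
cm [-3.000e-02 -1.000e-02  1.244e+01]
```

>>> send_rows(motion=[{"x": 0,"y": 0,"z": 3,"rx": 0,"ry": 0,"rz": 0,"jaw": 6},{"x": 0,"y": 0,"z": 4,"rx": 0,"ry": 0,"rz": 0,"jaw": 6},{"x": 0,"y": 0,"z": 3,"rx": 0,"ry": 0,"rz": 0,"jaw": 6},{"x": 0,"y": 0,"z": 1.6,"rx": 0,"ry": 0,"rz": 0,"jaw": 6},{"x": 0,"y": 0,"z": 0.8,"rx": 0,"ry": 0,"rz": 0,"jaw": 6}])

```text
clock: 41.25
tool_pos: [0.6045, 0.38, 0.1583]
eef_rot: [0.043, 0.999, -0.001, -0.001]
contact_force: [0.4, -0.4, 0.2]
opening: 0.68
finger_force: 0.0
```

>>> send_rows(motion=[{"x": 0,"y": 0,"z": 0,"rx": 0,"ry": 0,"rz": 0,"jaw": 5},{"x": 0,"y": 0,"z": 0,"rx": 0,"ry": 0,"rz": 0,"jaw": 4},{"x": 0,"y": 0,"z": 0,"rx": 0,"ry": 0,"rz": 0,"jaw": 4},{"x": 0,"y": 0,"z": 0,"rx": 0,"ry": 0,"rz": 0,"jaw": 4},{"x": 0,"y": 0,"z": 0,"rx": 0,"ry": 0,"rz": 0,"jaw": 4}], grip_force=20)

```text
clock: 41.75
tool_pos: [0.6066, 0.3793, 0.1604]
eef_rot: [0.044, 0.999, -0.001, 0.001]
contact_force: [-0.3, -5.6, 4.2]
opening: 0.495
finger_force: 20.0
```

```bash
python3 - <<'E'
from h import *
pose()
E
```

```text
p [0.6066 0.3793 0.1604] xaxis yaw 174.98 zax [ 0.0017 -0.0013 -1.    ] q [-0.31  0.99 -0.7   1.32  0.66  1.07  0.38] t 41.75 F [-0.3 -5.6  4.2] open 0.495 19.996006060391665
```

>>> send_rows(motion=[{"x": 0.57,"y": 0,"z": -0.18,"rx": 0,"ry": 0,"rz": 0,"jaw": 4},{"x": 1.16,"y": 0,"z": -0.28,"rx": 0,"ry": 0,"rz": 0,"jaw": 4},{"x": 1.18,"y": 0,"z": -0.16,"rx": 0,"ry": 0,"rz": 0,"jaw": 4},{"x": 1.19,"y": 0,"z": -0.04,"rx": 0,"ry": 0,"rz": 0,"jaw": 4},{"x": 1.19,"y": 0,"z": 0.08,"rx": 0,"ry": 0,"rz": 0,"jaw": 4}])

```text
clock: 42.25
tool_pos: [0.5553, 0.3839, 0.1672]
eef_rot: [0.045, 0.999, 0.0, 0.003]
contact_force: [1.3, -6.3, 7.8]
opening: 0.496
finger_force: 20.0
```

>>> send_rows(motion=[{"x": 1.17,"y": 0,"z": 0.2,"rx": 0,"ry": 0,"rz": 0,"jaw": 4},{"x": 1.15,"y": 0,"z": 0.31,"rx": 0,"ry": 0,"rz": 0,"jaw": 4},{"x": 1.11,"y": 0,"z": 0.43,"rx": 0,"ry": 0,"rz": 0,"jaw": 4},{"x": 1.06,"y": 0,"z": 0.53,"rx": 0,"ry": 0,"rz": 0,"jaw": 4},{"x": 1.0,"y": 0,"z": 0.64,"rx": 0,"ry": 0,"rz": 0,"jaw": 4}])

```text
clock: 42.75
tool_pos: [0.4974, 0.3891, 0.1451]
eef_rot: [0.043, 0.999, -0.0, 0.0]
contact_force: [-1.3, -4.5, 5.1]
opening: 0.488
finger_force: 20.0
```

```bash
python3 - <<'E'
from h import *
pose()
E
```

```text
p [0.4974 0.3891 0.1451] xaxis yaw 175.02 zax [ 3.e-04 -8.e-04 -1.e+00] q [-0.38  0.9  -0.67  1.62  0.7   0.87  0.15] t 42.75 F [-1.3 -4.5  5.1] open 0.488 20.000031664967537
```

>>> send_rows(motion=[{"x": 0.34,"y": 0,"z": 0.28,"rx": 0,"ry": 0,"rz": 0,"jaw": 4},{"x": 0.86,"y": 0,"z": 0.82,"rx": 0,"ry": 0,"rz": 0,"jaw": 4},{"x": 0.77,"y": 0,"z": 0.91,"rx": 0,"ry": 0,"rz": 0,"jaw": 4},{"x": 0.67,"y": 0,"z": 0.98,"rx": 0,"ry": 0,"rz": 0,"jaw": 4},{"x": 0.58,"y": 0,"z": 1.04,"rx": 0,"ry": 0,"rz": 0,"jaw": 4}])

```text
clock: 43.25
tool_pos: [0.463, 0.3922, 0.1038]
eef_rot: [0.043, 0.999, -0.001, -0.002]
contact_force: [-3.3, -4.8, 4.5]
opening: 0.489
finger_force: 20.0
```

>>> send_rows(motion=[{"x": 0.47,"y": 0,"z": 1.09,"rx": 0,"ry": 0,"rz": 0,"jaw": 4},{"x": 0.2,"y": 0,"z": 0.6,"rx": 0,"ry": 0,"rz": 0,"jaw": 4},{"x": 0.1,"y": 0,"z": 0.4,"rx": 0,"ry": 0,"rz": 0,"jaw": 4},{"x": 0,"y": 0,"z": 0.2,"rx": 0,"ry": 0,"rz": 0,"jaw": 4},{"x": 0,"y": 0,"z": 0,"rx": 0,"ry": 0,"rz": 0,"jaw": 4}])

```text
clock: 43.75
tool_pos: [0.4542, 0.393, 0.0801]
eef_rot: [0.042, 0.999, -0.001, -0.003]
contact_force: [-6.6, -2.7, 0.2]
opening: 0.486
finger_force: 20.0
```

```bash
python3 - <<'E'
from h import *
pose()
E
```

```text
p [0.4542 0.393  0.0801] xaxis yaw 175.16 zax [-0.0064 -0.0013 -1.    ] q [-0.46  0.96 -0.6   1.74  0.79  0.7  -0.  ] t 43.75 F [-6.6 -2.7  0.2] open 0.486 20.003453716635704
```

>>> send_rows(motion=[{"x": -0.2,"y": 0,"z": 0.2,"rx": 0,"ry": 0,"rz": 0,"jaw": 4},{"x": 0,"y": 0,"z": 0.1,"rx": 0,"ry": 0,"rz": 0,"jaw": 4},{"x": 0,"y": 0,"z": 0.1,"rx": 0,"ry": 0,"rz": 0,"jaw": 4},{"x": 0,"y": 0,"z": 0,"rx": 0,"ry": 0,"rz": 0,"jaw": 4},{"x": 0,"y": 0,"z": 0,"rx": 0,"ry": 0,"rz": 0,"jaw": 4}])

```text
clock: 44.25
tool_pos: [0.4536, 0.3931, 0.0763]
eef_rot: [0.041, 0.999, -0.001, -0.005]
contact_force: [-11.5, -4.4, 3.8]
opening: 0.486
finger_force: 20.0
```

>>> send_rows(motion=[{"x": 0,"y": 0,"z": -0.2,"rx": 0,"ry": 0,"rz": 0,"jaw": 4},{"x": 0,"y": 0,"z": 0,"rx": 0,"ry": 0,"rz": 0,"jaw": 5},{"x": 0,"y": 0,"z": 0,"rx": 0,"ry": 0,"rz": 0,"jaw": 6},{"x": 0,"y": 0,"z": 0,"rx": 0,"ry": 0,"rz": 0,"jaw": 6},{"x": 0,"y": 0,"z": -2,"rx": 0,"ry": 0,"rz": 0,"jaw": 6}])

```text
clock: 44.75
tool_pos: [0.4601, 0.392, 0.0972]
eef_rot: [0.044, 0.999, -0.001, -0.001]
contact_force: [1.2, -0.0, -0.3]
opening: 0.68
finger_force: 0.0
```

>>> send_rows(motion=[{"x": 0,"y": 0,"z": -3,"rx": 0,"ry": 0,"rz": 0,"jaw": 6},{"x": 0,"y": 0,"z": 0,"rx": 0,"ry": 0,"rz": 0,"jaw": 2},{"x": 0,"y": 0,"z": 0,"rx": 0,"ry": 0,"rz": 0,"jaw": 1},{"x": 0,"y": 0,"z": 0,"rx": 0,"ry": 0,"rz": 0,"jaw": 1},{"x": 0,"y": 0,"z": 0,"rx": 0,"ry": 0,"rz": 0,"jaw": 1}])

```text
clock: 45.25
tool_pos: [0.4604, 0.3923, 0.1277]
eef_rot: [0.043, 0.999, -0.001, -0.0]
contact_force: [0.3, -0.2, 0.8]
opening: 0.347
finger_force: 0.0
```

```bash
python3 - <<'E'
from h import *
pose(); delta([.457,.392,.105])
# bar ends seen by scene/top cameras: compare with shut position
t=shot('top'); print(proj(t,[.4572,.392,.088]))
E
```

```text
p [0.4604 0.3923 0.1277] xaxis yaw 175.02 zax [-0.001  -0.0013 -1.    ] q [-0.43  0.9  -0.65  1.71  0.73  0.79  0.05] t 45.25 F [ 0.3 -0.2  0.8] open 0.347 0.0
cm [ 0.33 -0.05  2.28]
(np.float64(168.3818291308674), np.float64(281.1099838053867))
```

>>> send_rows(motion=[{"x": 0.4,"y": 0,"z": 1,"rx": 0,"ry": 0,"rz": 0,"jaw": 1},{"x": 0,"y": 0,"z": 1,"rx": 0,"ry": 0,"rz": 0,"jaw": 1},{"x": 0,"y": 0,"z": 0.4,"rx": 0,"ry": 0,"rz": 0,"jaw": 1},{"x": 0,"y": 0,"z": 0.2,"rx": 0,"ry": 0,"rz": 0,"jaw": 1},{"x": 0,"y": 0,"z": 0.1,"rx": 0,"ry": 0,"rz": 0,"jaw": 1}])

```text
clock: 45.8
tool_pos: [0.4556, 0.3926, 0.1021]
eef_rot: [0.043, 0.999, -0.001, -0.001]
contact_force: [-4.0, -3.9, 13.0]
opening: 0.118
finger_force: 6.6
```

>>> send_rows(motion=[{"x": 0,"y": 0,"z": 0.1,"rx": 0,"ry": 0,"rz": 0,"jaw": 1},{"x": 0,"y": 0,"z": 0,"rx": 0,"ry": 0,"rz": 0,"jaw": 1},{"x": 0,"y": 0,"z": 0,"rx": 0,"ry": 0,"rz": 0,"jaw": 1},{"x": 0,"y": 0,"z": 0,"rx": 0,"ry": 0,"rz": 0,"jaw": 1},{"x": 0,"y": 0,"z": 0,"rx": 0,"ry": 0,"rz": 0,"jaw": 1}])

```text
clock: 46.3
tool_pos: [0.4556, 0.3926, 0.1021]
eef_rot: [0.043, 0.999, -0.001, -0.0]
contact_force: [-4.2, -3.5, 14.3]
opening: 0.113
finger_force: 6.8
```

>>> send_rows(motion=[{"x": 0,"y": 0,"z": -2,"rx": 0,"ry": 0,"rz": 0,"jaw": 1},{"x": 0,"y": 0,"z": -4,"rx": 0,"ry": 0,"rz": 0,"jaw": 1},{"x": 0,"y": 0,"z": -4,"rx": 0,"ry": 0,"rz": 0,"jaw": 1},{"x": 0,"y": 0,"z": -4,"rx": 0,"ry": 0,"rz": 0,"jaw": 1},{"x": -3.5,"y": 0,"z": 0,"rx": 0,"ry": 0,"rz": 0,"jaw": 1}])

```text
clock: 46.8
tool_pos: [0.4886, 0.3954, 0.2475]
eef_rot: [0.039, 0.999, 0.005, 0.002]
contact_force: [0.4, 1.0, 0.3]
opening: 0.115
finger_force: 0.0
```

>>> send_rows(motion=[{"x": -3.5,"y": 0,"z": 0,"rx": 0,"ry": 0,"rz": 0,"jaw": 1},{"x": 0,"y": 0,"z": 0,"rx": 0,"ry": 0,"rz": 0,"jaw": 1},{"x": 0,"y": 0,"z": 0,"rx": 0,"ry": 0,"rz": 0,"jaw": 1},{"x": 0,"y": 0,"z": 0,"rx": 0,"ry": 0,"rz": 0,"jaw": 1},{"x": 0,"y": 0,"z": 0,"rx": 0,"ry": 0,"rz": 0,"jaw": 1}])

```text
clock: 47.3
tool_pos: [0.5249, 0.3877, 0.2408]
eef_rot: [0.042, 0.999, -0.0, -0.0]
contact_force: [-0.9, -0.1, 1.1]
opening: 0.116
finger_force: 0.0
```

```bash
python3 - <<'E'
from h import *
pose(); a=shot('wrist'); g=a['img'].max(2).astype(int)
b=cv2.imread('pics/w7.png')
p=[.4572,.392,.088]; u,v=proj(a,p); print(u,v)
m=np.zeros(g.shape,np.uint8); u0,v0=int(u),int(v); m[v0-20:v0+20,u0-45:u0+45]=g[v0-20:v0+20,u0-45:u0+45]>235
print(cv2.boundingRect(m))
for c in [[.4098,.2789,.06],[.4308,.5118,.06],[.5773,.4936,.06],[.5597,.2715,.06]]:
    u,v=map(int,proj(a,c)); print(u,v,g[v,u-10:u+11:2].tolist(),g[max(v-10,0):v+11:2,u].tolist())
t=shot('top')['img'].astype(int); t0=cv2.imread('pics/top0.png')[:,:,::-1].astype(int)
d=abs(t-t0).max(2)
for n,(x0,x1,y0,y1) in {'scanner':(440,545,220,285),'sd':(300,390,212,230),'block':(400,430,208,230),'jar':(238,270,220,252)}.items(): print(n,(d[y0:y1,x0:x1]>50).sum())
E
```

```text
p [0.5249 0.3877 0.2408] xaxis yaw 175.16 zax [-8.e-04 -1.e-04 -1.e+00] q [-0.34  0.82 -0.74  1.47  0.59  1.09  0.29] t 47.3 F [-0.9 -0.1  1.1] open 0.116 0.0
316.32852979506333 146.07862805233611
(290, 134, 55, 9)
179 100 [118, 116, 119, 121, 119, 122, 123, 120, 119, 140, 184] [118, 116, 118, 117, 122, 122, 118, 120, 122, 121, 120]
453 101 [162, 160, 119, 118, 114, 116, 121, 122, 121, 119, 120] [117, 116, 115, 117, 114, 116, 123, 120, 119, 121, 118]
431 264 [107, 108, 109, 139, 140, 114, 116, 117, 117, 112, 110] [173, 153, 140, 129, 133, 114, 114, 117, 121, 122, 121]
202 265 [123, 122, 120, 120, 120, 119, 120, 120, 119, 121, 122] [193, 128, 184, 179, 120, 119, 120, 119, 123, 120, 121]
scanner 3
sd 48
block 0
jar 654
```

```bash
python3 - <<'E'
from h import *
a=shot('wrist'); g=cv2.cvtColor(a['img'],cv2.COLOR_RGB2HSV)
for v in range(84,112,6):
    r=(g[v,:,1]<60); x=np.where(r[120:520])[0]+120; print(v,x.min() if len(x) else 0,x.max() if len(x) else 0,len(x), [onz(a,q,v,.06).round(4).tolist()[:2] for q in (x.min(),x.max())] if len(x) else '')
col=g[60:285,230,1]<60; x=np.where(col)[0]+60; print('col230',x.min(),x.max(),onz(a,230,x.min(),.06).round(4),onz(a,230,x.max(),.06).round(4))
def cen(img,roi,lo,hi):
    h=cv2.cvtColor(np.ascontiguousarray(img),cv2.COLOR_RGB2HSV); m=cv2.inRange(h,lo,hi); k=np.zeros_like(m); x0,x1,y0,y1=roi; k[y0:y1,x0:x1]=m[y0:y1,x0:x1]
    M=cv2.moments(k,True); return M['m00'],round(M['m10']/max(M['m00'],1),2),round(M['m01']/max(M['m00'],1),2)
for n in ('top','scene'):
    t=shot(n)['img']; t0=cv2.imread(f'pics/{n}0.png')[:,:,::-1]
    R1={'top':((235,275,215,255),(295,345,210,235)),'scene':((235,270,245,270),(270,320,220,255))}[n]
    for im in (t0,t): print(n,'jar',cen(im,R1[0],(55,130,40),(80,255,255)),'sd',cen(im,R1[1],(0,150,60),(6,255,255)))
E
```

```text
84 0 0 0 
90 0 0 0 
96 0 0 0 
102 187 447 261 [[0.4124, 0.2848], [0.4315, 0.5061]]
108 188 446 259 [[0.4172, 0.2847], [0.4363, 0.5054]]
col230 99 267 [0.4132 0.3217 0.06  ] [0.5641 0.2978 0.06  ]
top jar (64.0, 254.5, 236.44) sd (217.0, 321.36, 221.92)
top jar (0.0, 0.0, 0.0) sd (234.0, 323.24, 221.72)
scene jar (300.0, 249.02, 259.47) sd (229.0, 292.89, 235.8)
scene jar (307.0, 249.0, 259.6) sd (226.0, 292.88, 235.85)
```

```bash
python3 -c "
from plant import *
print(finish_job())"
```

```text
the job is handed in; nothing more can be done
None
```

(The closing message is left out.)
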